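# Fetch the scraper from under the riser and put it away in its sloping slot

### The arm

A 6-joint arm with a two-finger parallel gripper is mounted at the origin on a cart in front of the work surface, level with it; the furniture and walls round the work are solid. World frame = base frame: x ahead of the robot, y to its left, z up, the work surface at z = 0. Lengths are in m, angles in rad, forces in N, time in s.
With the tool pointing down it reaches from about 0.425 to 0.95 m from the base axis. Payload 3.5 kg.
Tool frame: the origin (TCP) lies between the finger pads; the fingertips stand 14 mm ahead of it and the grasp point (between the pads) lies 5 mm behind it; z points along the fingers, y is the direction in which the jaws open and shut (so a half turn about z gives the same grasp; the last joint's range is limited). The gripper opens to 85 mm and grips with 20 to 120 N. Pads are 22 mm wide; open, the fingers measure 114 mm over their backs; the gripper's body (76 mm by 85 mm) begins 54 mm behind the grasp point. The pads swing forward as they close: fully open they stand 13 mm farther back than shut.
Start: joints at [1.013, 0.286, 1.577, -0, 1.279, -0.15], TCP at [0.268, 0.62, 0.245] pointing down, gripper open.
Joint ranges: [-2.77, 2.77], [-0.9, 2.22], [0.21, 2.48], [-1.53, 4.67], [0.24, 2.81], [-2.84, 2.84]. Speed limits (rad/s): [2.79, 2.79, 3.14, 3.14, 3.14, 3.14].

### API

Orientations are given as a unit quaternion [x, y, z, w].
In Python, from plant import ctrl gives the robot as it stands. The module is installed in compiled form; this text tells all that it offers.
- The arm moves only by the tool servo_tool, never from a script. Its argument "increments" is text: rows parted by semicolons, each of 7 numbers parted by spaces: the turn, a rotation vector about the tool's x, y, z in rad, then the shift along the tool's x, y, z in cm, then the finger opening in cm, from 0 to 8.54. In form: ax ay az dx dy dz claw; .... A call has 1 to 10 rows; each row is the pose to reach, as a shift and turn from the pose commanded when the call began, along the tool's axes at that moment; what a row does not reach only later rows make up. A row lasts 1/12 s, in which the tool goes at most 41.7 mm and 7.16 degrees, less where a joint would pass 70% of its speed; a pose out of reach is approached as far as the arm can. A call with a gripper value outside its range is refused whole. The fingers move at their own pace and stop on an object; "grip_force" is the grip in N (left out, the last holds). Time passes only in rows, so rows that repeat a pose let the fingers close. It gives the time, the measured TCP pose, the force and the opening at its end, in the units of the state.
- ctrl.get_state(): the state, without advancing time (a new reading comes with each control period).
- ctrl.read_camera(name): name is "scene" or "top"; returns (picture, depth): 400x640x3 uint8, red, green, blue; 400x640 float32, m along the optical axis (not along the pixel's ray), 0 where there is no reading.
- ctrl.camera_info(name): a dict with "camera_matrix" (3x3 intrinsics, pixels), "world_to_cam" (4x4, takes a point from world to camera coordinates). Camera axes: x right, y down, z forward; pixel columns grow to the right and rows downward; lengths in m; the calibration is good to about 2 mm. A picture is of the moment at which its call begins. camera_info takes no time and is no camera call.
- ctrl.sign_off(): hands the job in, once; it reports no verdict.
The state is a dict: "time": time; "qpos": joint angles; "dq": joint speeds; "joint_efforts": joint torques, N m; "eef_pos": TCP position; "tcp_rot": TCP orientation; "contact_force": force on the tool from outside, world axes, zero at the start; "wrist_torque": the same for the moment, N m; "opening": opening from 0.0 (shut) to 1.0 (fully open).
Only numpy, scipy, OpenCV 4.12 (cv2) and the standard library are available. Lean on these libraries where they do the work, as an engineer would, in place of code of your own. Each camera call takes 0.05 s, during which the arm holds its last target.

### The job

The flat scraper has slid handle-first under the low bench riser, so only its blade can be reached: draw it out by the blade, lay it down flat on the bench in front of the riser and let go, then take it again by the handle. Put it away by sliding the blade into the sloping slot of the holder until it is fully home at the bottom of the slot, and leave it there. The holder only stands on the bench, so ease the blade in without shoving the holder away, and leave the oil bottle, the thread cone, the tape roll and the steel block where they are.

Things in the scene. Friction and masses are not known exactly. Their poses are not given: they have to be found in the camera images.
- scraper_handle (a point): Middle of the scraper's handle (95 long x 26 wide x 20 mm high), 47.5 mm from its butt end, half-way up: 10 mm above the flat underside. Axes: x along the tool from handle to blade tip, y across it, z up from the underside.
- scraper_blade (a point): Point of the scraper's blade 35 mm behind its tip edge, mid-width, half-way up the 5 mm thickness (2.5 mm above the underside), 107.5 mm along the tool's x from scraper_handle. Same axes.
- scraper_tip (a point): Middle of the blade's front edge, 36 mm wide, 142.5 mm along the tool's x from scraper_handle, 2.5 mm above the underside. Same axes.
- slot_mouth (a point): Centre of the holder's slot mouth, 75 mm above the bench. Axes: x into the slot, 30 degrees below level; y along its width, level; z square to its plane, upward. Slot 42 mm wide (y) x 9 mm high (z) x 70 mm deep (x), closed at the bottom; lips 10 mm long flare out round the mouth towards -x. Slot block 25 mm high (z), 58 mm wide (y). With the blade home, 25 mm of blade and the handle stick out.
- holder: Holder: aluminium slot block sloping on four short posts on a dark base plate 120 x 90 x 14 mm, 1.5 kg, standing loose on the bench (a push of more than about 10 N may shift it). Origin under the base's centre, x level in the direction in which the slot runs in, z up; the mouth is at -40 mm in x.
- riser_front (a point): Middle of the upper front edge of the fixed grey sheet-metal riser, 46 mm above the bench. Axes: x points into the riser, z up. Riser 150 mm deep (x) x 136 mm wide (y), top 4 mm thick, clear height 42 mm, closed at sides and back, open at the front; a tub and a lid stand on the back half of its top, up to 130 mm above the bench.
- scraper: Flat scraper, 190 mm long, about 160 g: black handle, then dark steel blade 95 long x 36 wide x 5 mm thick (last 6 mm: 3 mm), flush with the flat underside; a collar 30 wide x 12 mm high covers the blade's first 12 mm. Origin on the underside at the joint of handle and blade; x to the blade tip, z up. Starts flat on the bench, 50 to 70 mm of blade showing, the rest under the riser.
- oil_bottle_mid (a point): Oil bottle, 44 mm diameter, 145 mm tall, centre. To be left alone.
- cone_mid (a point): White thread cone, 47 mm diameter, 69 mm tall, centre. To be left alone.
- tape_mid (a point): Roll of tape, 96 mm diameter, 24 mm high, lying flat, centre. To be left alone.
- gauge_block_mid (a point): Steel block 25 x 60 x 30 mm, centre. To be left alone.
Things that resemble listed ones, but are neither listed nor needed, are in the scene too. There is more than one size of the holder; the job needs the largest.

How it is judged:
By the outcome, as a careful person would: the job done as asked, in the order asked, and still so for the second after the job is handed in, with the robot touching nothing.
It also fails if it takes over 64 s, if anything falls off the work surface, if the arm or the gripper's body presses on something with over 40 N, if the wrist force passes 120 N, or if a joint passes its speed limit or range.

## Working session

There is one attempt and no reset: what is moved stays moved. The work goes in short steps, Python scripts to look and compute and a tool call to move; the robot and the scene stay as the last step left them, time stands still between calls to the robot, and variables do not carry over. Pictures are saved under pics/ and viewed, and the job is handed in when it is done.

Besides the shell and the picture viewer there is one more tool, called as a command line: name --argument value ..., lists and objects as JSON in quotes. servo_tool: Moves the arm, as the interface text tells. Its arguments: {"type":"object","properties":{"increments":{"type":"string"},"grip_force":{"type":"number"}},"required":["increments"]}

```bash
ls; mkdir -p pics; python3 - <<'E'
from plant import ctrl
import cv2,numpy as np
print(ctrl.get_state())
for n in ['scene','top']:
    i=ctrl.camera_info(n);print(n,np.round(i['camera_matrix'],2).tolist(),np.round(i['world_to_cam'],4).tolist())
    p,d=ctrl.read_camera(n)
    cv2.imwrite(f'pics/{n}0.png',cv2.cvtColor(p,cv2.COLOR_RGB2BGR)); np.savez(f'{n}0.npz',p=p,d=d)
E
```

```text
pics
{'time': 0.0, 'qpos': array([ 1.01294969e+00,  2.87204102e-01,  1.57817610e+00,  1.19836973e-05,
        1.27860852e+00, -1.50002959e-01]), 'dq': array([-0.00093921,  0.00028051,  0.00308347,  0.00041387,  0.00172271,
        0.00143619]), 'joint_efforts': array([ 1.47620362e-04, -4.05985951e+01, -2.92621887e+01, -1.18879220e-04,
        5.95646459e-03, -2.82395440e-07]), 'eef_pos': array([0.2673631 , 0.61911067, 0.24392201]), 'tcp_rot': array([ 2.02513007e-01,  9.79278840e-01, -1.12178771e-03, -4.20595923e-04]), 'contact_force': array([ 0.9139688 , -0.23236262,  0.51500555]), 'wrist_torque': array([ 0.02310087, -0.04021706, -0.0606565 ]), 'opening': 0.9995677704042911}
scene [[412.39, 0.0, 324.39], [0.0, 412.39, 206.01], [0.0, 0.0, 1.0]] [[0.9833, -0.1815, -0.0121, -0.5414], [-0.131, -0.6604, -0.7394, 0.1631], [0.1262, 0.7287, -0.6731, 0.9875], [0.0, 0.0, 0.0, 1.0]]
top [[411.48, 0.0, 322.17], [0.0, 411.48, 200.42], [0.0, 0.0, 1.0]] [[0.0013, -1.0, 0.0007, 0.0344], [-0.9872, -0.0014, -0.1596, 0.5637], [0.1596, -0.0005, -0.9872, 1.087], [0.0, 0.0, 0.0, 1.0]]
```

View pics/scene0.png

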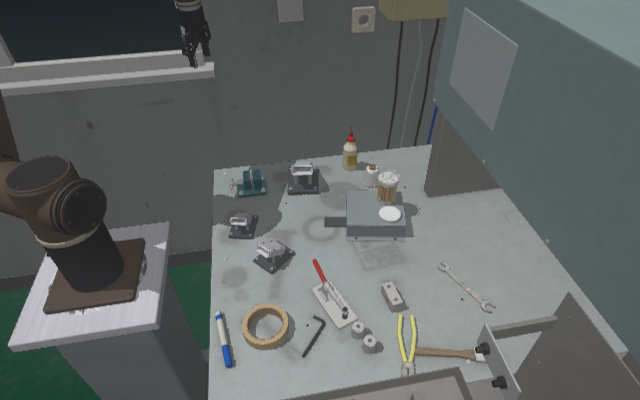

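View pics/top0.png

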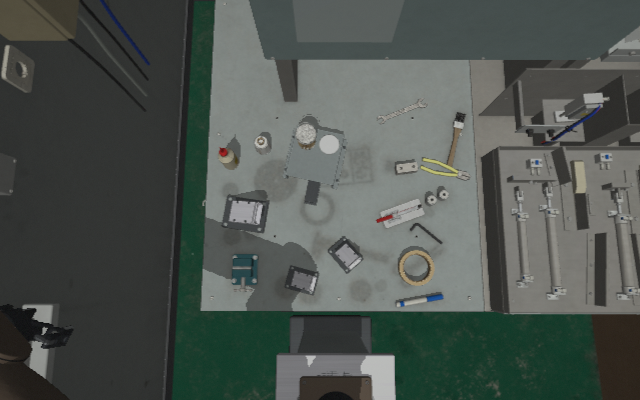

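Candidates in the top view. Holders: (246,213) is the largest, (345,253) and (301,280) are smaller, and the teal vise-like thing is at (245,270). The scraper blade is the dark strip at (312,190) in front of the riser at (316,155). The red-handled tool at (402,214) is not it. I'll check these with close crops.

```bash
cat > h.py <<'E'
import cv2,numpy as np
from plant import ctrl
def info(n):
    i=ctrl.camera_info(n);return np.array(i['camera_matrix']),np.array(i['world_to_cam'])
def cloud(n,d):
    K,T=info(n);v,u=np.mgrid[0:400,0:640]
    c=np.stack([(u-K[0,2])/K[0,0]*d,(v-K[1,2])/K[1,1]*d,d],-1)
    Ti=np.linalg.inv(T);w=c@Ti[:3,:3].T+Ti[:3,3];w[d<=0]=np.nan;return w
def proj(n,P):
    K,T=info(n);c=np.atleast_2d(P)@T[:3,:3].T+T[:3,3];p=c@K.T;return p[:,:2]/p[:,2:]
def snap(tag):
    for n in ['scene','top']:
        p,d=ctrl.read_camera(n);np.savez(f'{n}{tag}.npz',p=p,d=d)
def load(n,tag):
    z=np.load(f'{n}{tag}.npz');return z['p'],z['d']
def crop(n,tag,x0,y0,x1,y1,s,out):
    p,_=load(n,tag);c=cv2.resize(p[y0:y1,x0:x1],None,fx=s,fy=s,interpolation=cv2.INTER_CUBIC)
    cv2.imwrite(out,cv2.cvtColor(c,cv2.COLOR_RGB2BGR))
E
python3 - <<'E'
from h import *
crop('top','0',210,110,370,310,3,'pics/t1.png')
crop('scene','0',210,120,420,280,3.8,'pics/s1.png')
p,d=load('top','0');w=cloud('top',d)
for (u,v) in [(312,190),(310,200),(316,160),(330,170),(246,213),(240,207),(262,240),(345,253),(226,155),(261,142),(415,267),(405,167)]:
    print((u,v),np.round(w[v,u],4))
p,d=load('scene','0');w=cloud('scene',d)
for (u,v) in [(335,222),(370,220),(305,176),(280,220)]:
    print((u,v),np.round(w[v,u],4))
E
```

```text
(312, 190) [0.6006 0.0644 0.0037]
(310, 200) [0.5712 0.0699 0.0061]
(316, 160) [0.6779 0.0526 0.0459]
(330, 170) [0.6492 0.0135 0.0467]
(246, 213) [0.5246 0.2382 0.075 ]
(240, 207) [0.5424 0.2571 0.0631]
(262, 240) [0.4574 0.204  0.0046]
(345, 253) [ 0.4201 -0.0265  0.0466]
(226, 155) [0.6772 0.2918 0.0992]
(261, 142) [0.7263 0.2058 0.0574]
(415, 267) [ 0.3831 -0.2238  0.0013]
(405, 167) [ 0.6619 -0.1986  0.0312]
(335, 222) [0.5905 0.0593 0.0052]
(370, 220) [0.6723 0.0136 0.0409]
(305, 176) [0.5402 0.2645 0.0108]
(280, 220) [ 0.447   0.1035 -0.0025]
```

View pics/t1.png

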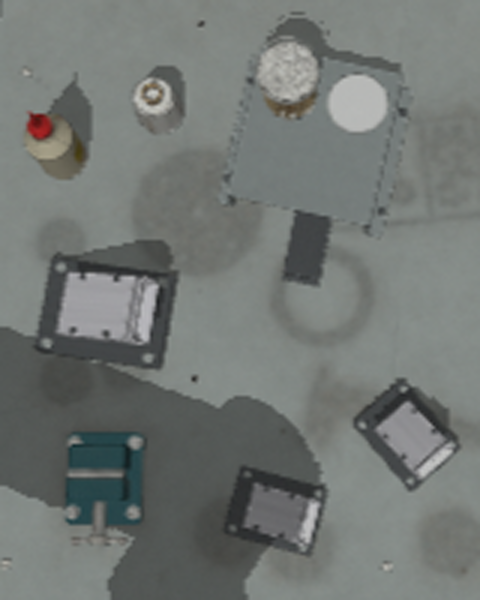

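View pics/s1.png

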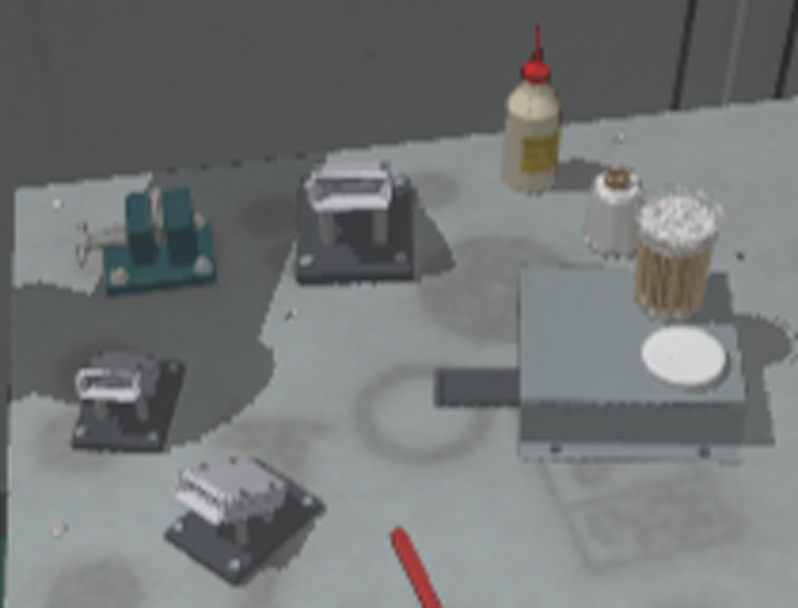

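The top crop shows the blade from (103+210, 70+110) to its tip near (311,204). The largest holder's mouth faces right (world -y) near (260,213). The scene crop confirms this: the holder at (303,178) is the tallest, and its open mouth faces the scene camera. Next I'll fit poses in both views.

```bash
cat >> h.py <<'E'
def onplane(n,uv,z):
    K,T=info(n);Ti=np.linalg.inv(T);uv=np.atleast_2d(uv).astype(float)
    r=np.c_[(uv[:,0]-K[0,2])/K[0,0],(uv[:,1]-K[1,2])/K[1,1],np.ones(len(uv))]@Ti[:3,:3].T
    o=Ti[:3,3];t=(z-o[2])/r[:,2];return o+r*t[:,None]
def contour(n,tag,box,thr,S=8,chan=None,pick=None,show=None):
    p,_=load(n,tag);x0,y0,x1,y1=box
    g=p[y0:y1,x0:x1].astype(np.float32).mean(-1)
    G=cv2.resize(g,None,fx=S,fy=S,interpolation=cv2.INTER_CUBIC)
    m=(G<thr).astype(np.uint8)
    cs,_=cv2.findContours(m,cv2.RETR_EXTERNAL,cv2.CHAIN_APPROX_NONE)
    c=max(cs,key=cv2.contourArea)[:,0,:].astype(float)
    if show is not None: cv2.imwrite(show,np.clip(G,0,255).astype(np.uint8)//1*(1-m//2))
    return (c+0.5)/S-0.5+[x0,y0]
E
python3 - <<'E'
from h import *
np.set_printoptions(linewidth=200,precision=4,suppress=True)
p,_=load('top','0');g=p.mean(-1).astype(int)
print(g[192:208:2,298:326]); print(g[190:240:4,216:276:2])
p,_=load('scene','0');g=p.mean(-1).astype(int)
print(g[212:230,318:352:2])
E
```

```text
[[129 130 131 131 131 130 132 117  75  67  68  68  68  68  67  68  68  67  67  68  76  97 114 117 118 120 125 126]
 [130 129 129 129 129 128 125 110  74  67  68  68  67  68  68  69  67  67  66  66  85 111 112 114 113 113 112 114]
 [130 129 130 127 125 123 107  63  69  68  68  69  68  67  68  68  67  68  68  81 108 118 116 118 115 111 109 111]
 [129 129 128 126 120 115  99  70  68  68  69  69  69  68  69  69  68  67  77 107 131 131 129 128 125 121 118 119]
 [129 127 125 122 115 106  84  70  68  68  69  69  69  69  68  68  68  68  66  94 131 131 132 132 132 132 130 127]
 [129 128 124 116 113 103  79  72  71  71  72  71  56  60  57  67  76  72  86 114 132 132 132 133 134 133 133 133]
 [127 125 122 116 113 110 110 116 123 129 123 108 105  84  86  78  77  76 101 135 134 133 133 134 134 134 133 130]
 [128 125 120 116 112 109 112 121 127 129 130 131 133 134 135 135 135 136 136 137 136 134 134 133 134 133 135 133]]
[[131 129 126 118 111 113 113 114 112 115 111 118 128 129 131 136 136 132 130 116  77  73  75  74  88 115 115 111 111 110]
 [133 131 128 122 112 111  97  89 112 111 109  81  85  8
[... 1999 characters left out ...]
142 109  70  83  83  83  82  82  82  82  82  82  91 135 135]
 [145 145 146 105  71  83  82  82  83  83  82  82  82  82  90 136 135]
 [148 148 148 101  70  83  83  82  83  82  82  82  83  82  91 137 136]
 [149 150 150 102  70  82  82  81  82  82  81  81  82  82  90 137 138]
 [151 151 151 103  70  81  82  82  81  81  81  81  81  81  88 127 127]
 [151 152 151  99  67  76  76  77  76  77  75  75  76  75  80 106 109]
 [152 152 151 110  76  74  76  74  74  72  72  71  85  72  78  94  96]
 [152 152 152 138 123 119 120 117 111 103 106 112 125 113 101  87  88]
 [152 153 152 153 150 149 148 146 135 126 130 138 146 140 117  89  89]
 [153 154 152 151 150 149 148 146 136 128 131 139 147 143 117  89  89]]
```

```bash
cat > fit.py <<'E'
from h import *
from scipy.optimize import minimize
from scipy.ndimage import map_coordinates
np.set_printoptions(linewidth=160,precision=4,suppress=True)
def gimg(n,tag):
    p,_=load(n,tag);return cv2.GaussianBlur(p.astype(np.float32).mean(-1),(0,0),0.7)
def score(par,G,segs,cams,h=0.0025):
    x,y,a=par;c,s=np.cos(a),np.sin(a);tot=0;N=40
    for n in cams:
        for A,B,out,sg in segs: # local points, outward vec, sign
            t=np.linspace(.08,.92,N)[:,None];P=np.array(A)+t*(np.array(B)-np.array(A))
            o=np.array(out)
            v=[]
            for k in (1,-1):
                Q=P+k*h*o;W=np.c_[x+c*Q[:,0]-s*Q[:,1],y+s*Q[:,0]+c*Q[:,1],Q[:,2]]
                uv=proj(n,W);v.append(map_coordinates(G[n],[uv[:,1],uv[:,0]],order=1))
            tot+=np.clip(v[0]-v[1],-10,60).mean() if sg else np.abs(v[0]-v[1]).mean()
    return -tot
def fit(par,G,segs,cams):
    best=None
    for i in range(5):
      for dx in np.linspace(-.004,.004,3):
        for da in (-.03,0,.03):
          r=minimize(score,np.array(par)+[dx,(i-2)*.002,da],args=(G,segs,cams),method='Nelder-Mead',options=dict(initial_simplex=np.array(par)+[dx,(i-2)*.002,da]+np.array([[0,0,0],[.002,0,0],[0,.002,0],[0,0,.03]])))
          if best is None or r.fun<best.fun:best=r
    return best.x,best.fun
def rect(x0,x1,y0,y1,z,which='xXyY'):
    s=[]
    if 'x' in which:s.append(([x0,y0,z],[x0,y1,z],[-1,0,0],1))
    if 'X' in which:s.append(([x1,y0,z],[x1,y1,z],[1,0,0],1))
    if 'y' in which:s.append(([x0,y0,z],[x1,y0,z],[0,-1,0],1))
    if 'Y' in which:s.append(([x0,y1,z],[x1,y1,z],[0,1,0],1))
    return s
E
python3 - <<'E'
from fit import *
G={n:gimg(n,'0') for n in('scene','top')}
# holder, base top plane
for cams in (['top'],['scene'],['top','scene']):
    print('holder',cams,fit([.52,.245,1.45],G,rect(-.06,.06,-.045,.045,.014),cams))
# blade: origin at tip, x toward handle reversed; local x from tip backwards -> use tool x pointing out
for cams in (['top'],['scene'],['top','scene']):
    print('tip',cams,fit([.565,.069,3.3-.2],G,rect(-.055,0,-.018,.018,.005,'XyY'),cams))
# riser front edge
for cams in (['top'],['scene'],['top','scene']):
    print('riser',cams,fit([.632,.05,-.1],G,rect(0,.15,-.068,.068,.046,'xyY'),cams))
p,d=load('top','0');w=cloud('top',d)
E
```

```text
Traceback (most recent call last):
  File "fit.py", line 24, in fit
    r=minimize(score,np.array(par)+[dx,(i-2)*.002,da],args=(G,segs,cams),method='Nelder-Mead',options=dict(initial_simplex=np.array(par)+[dx,(i-2)*.002,da]+np.array([[0,0,0],[.002,0,0],[0,.002,0],[0,0,.03]])))
  File "fit.py", line 16, in score
    uv=proj(n,W);v.append(map_coordinates(G[n],[uv[:,1],uv[:,0]],order=1))
  File "h.py", line 10, in proj
    K,T=info(n);c=np.atleast_2d(P)@T[:3,:3].T+T[:3,3];p=c@K.T;return p[:,:2]/p[:,2:]
        ~~~~^^^
  File "h.py", line 4, in info
    i=ctrl.camera_info(n);return np.array(i['camera_matrix']),np.array(i['world_to_cam'])
ValueError: time passes only in moves, steps and waits
```

```bash
python3 - <<'E'
from plant import ctrl
import numpy as np
o={}
for n in('scene','top'):
    i=ctrl.camera_info(n);o[n+'K']=i['camera_matrix'];o[n+'T']=i['world_to_cam']
np.savez('cams.npz',**o);print(ctrl.get_state()['time'])
E
python3 - <<'E'
s=open('h.py').read()
s=s.replace("""def info(n):
    i=ctrl.camera_info(n);return np.array(i['camera_matrix']),np.array(i['world_to_cam'])
""","""_C={k:v for k,v in np.load('cams.npz').items()}
def info(n): return _C[n+'K'],_C[n+'T']
""");open('h.py','w').write(s)
E
cat > f0.py <<'E'
from fit import *
G={n:gimg(n,'0') for n in('scene','top')}
# holder, base top plane
for cams in (['top'],['scene'],['top','scene']):
    print('holder',cams,fit([.52,.245,1.45],G,rect(-.06,.06,-.045,.045,.014),cams))
for cams in (['top'],['scene'],['top','scene']):
    print('tip',cams,fit([.565,.069,3.3-.2],G,rect(-.055,0,-.018,.018,.005,'XyY'),cams))
for cams in (['top'],['scene'],['top','scene']):
    print('riser',cams,fit([.632,.05,-.1],G,rect(0,.15,-.068,.068,.046,'xyY'),cams))
E
time python3 f0.py
```

```text
0.1
holder ['top'] (array([0.5305, 0.252 , 1.4203]), np.float64(-113.57953643798828))
holder ['scene'] (array([0.5301, 0.238 , 1.4219]), np.float64(-67.00627899169922))
holder ['top', 'scene'] (array([0.5314, 0.2516, 1.4161]), np.float64(-148.47125244140625))
tip ['top'] (array([0.5603, 0.071 , 2.9548]), np.float64(-109.2861328125))
tip ['scene'] (array([0.5616, 0.0655, 2.9566]), np.float64(-102.16532897949219))
tip ['top', 'scene'] (array([0.5612, 0.0694, 2.9545]), np.float64(-182.9601287841797))
riser ['top'] (array([ 0.6266,  0.0506, -0.1592]), np.float64(-8.207640647888184))
riser ['scene'] (array([0.6827, 0.043 , 0.3038]), np.float64(-15.757195472717285))
riser ['top', 'scene'] (array([0.6872, 0.0177, 0.4707]), np.float64(-14.689815521240234))
real	1m5.179s
user	1m5.641s
sys	0m0.181s
```

```bash
python3 - <<'E'
s=open('fit.py').read()
s=s.replace("        for A,B,out,sg in segs:","        for A,B,out,sg in (segs[n] if isinstance(segs,dict) else segs):")
s=s.replace("range(5)","(1,3)").replace("np.linspace(-.004,.004,3)","(-.002,.002)").replace("(-.03,0,.03)","(-.015,.015)")
open('fit.py','w').write(s)
E
cat > f1.py <<'E'
from fit import *
for n in('scene','top'):
    p,d=load(n,'0');w=cloud(n,d)
    for q in [(.5,.12),(.55,0.0),(.6,.15),(.45,.2)]:
        u,v=np.round(proj(n,[q[0],q[1],0])[0]).astype(int);print(n,q,np.nanmedian(w[v-3:v+4,u-3:u+4,2]))
    u,v=np.round(proj(n,[.6,.063,.005])[0]).astype(int);print(n,'blade z',np.nanmedian(w[v-3:v+4,u-3:u+4,2]))
G={n:gimg(n,'0') for n in('scene','top')}
S={'top':rect(-.06,.06,-.045,.045,.014,'XY' ),'scene':rect(-.06,.06,-.045,.045,.014,'yXY')}
S={'top':rect(-.06,.06,-.045,.045,.014,'Xy')+rect(-.06,.06,-.045,.045,.0,'xY'),'scene':rect(-.06,.06,-.045,.045,.014,'yX')+rect(-.06,.06,-.045,.045,.0,'xY')}
for cams in (['top'],['scene'],['top','scene']):
    print('holder',cams,fit([.53,.245,1.42],G,S,cams))
S={'top':rect(-.055,0,-.018,.018,.005,'yY')+rect(-.055,0,-.018,.018,.0,'X'),'scene':rect(-.055,0,-.018,.018,.005,'Xy')+rect(-.055,0,-.018,.018,.0,'Y')}
for cams in (['top'],['scene'],['top','scene']):
    print('tip',cams,fit([.561,.069,2.955],G,S,cams))
E
python3 f1.py
```

```text
scene (0.5, 0.12) -0.0019076251032151825
scene (0.55, 0.0) -0.0013379642859340235
scene (0.6, 0.15) -0.0019095854181853666
scene (0.45, 0.2) -0.0012130764313325049
scene blade z 0.003231599229061466
top (0.5, 0.12) 0.00011201694242224391
top (0.55, 0.0) 3.658601086642399e-05
top (0.6, 0.15) -0.0002748763484899941
top (0.45, 0.2) -0.00031937974824669535
top blade z 0.004786175644458046
holder ['top'] (array([0.5313, 0.2532, 1.417 ]), np.float64(-119.60883331298828))
holder ['scene'] (array([0.5321, 0.2525, 1.4083]), np.float64(-84.20201873779297))
holder ['top', 'scene'] (array([0.5316, 0.253 , 1.4148]), np.float64(-202.31993103027344))
tip ['top'] (array([0.561, 0.071, 2.95 ]), np.float64(-109.50529479980469))
tip ['scene'] (array([0.5621, 0.0685, 2.9616]), np.float64(-104.73666381835938))
tip ['top', 'scene'] (array([0.5622, 0.0703, 2.9551]), np.float64(-207.70773315429688))
```

```bash
cat > mv.py <<'E'
import numpy as np
from scipy.spatial.transform import Rotation as R
from plant import ctrl
np.set_printoptions(linewidth=160,precision=4,suppress=True)
def frame(x,z):
    z=np.array(z,float);z/=np.linalg.norm(z);x=np.array(x,float);x-=z*(x@z);x/=np.linalg.norm(x)
    return R.from_matrix(np.c_[x,np.cross(z,x),z])
def delta(pos,rot,pr=True):
    s=ctrl.get_state();R0=R.from_quat(s['tcp_rot'])
    d=R0.inv().apply(np.array(pos)-s['eef_pos'])*100;rv=(R0.inv()*rot).as_rotvec()
    if pr: print('t',round(s['time'],2),'pos',s['eef_pos'],'rot',np.round(rv,3),'shift cm',np.round(d,2),'F',np.round(s['contact_force'],1),'op',round(s['opening'],3),'q',np.round(s['qpos'],2))
    return rv,d
YB=2.955
down=lambda yaw:frame([np.cos(yaw),np.sin(yaw),0],[0,0,-1])
E
python3 -c "
from mv import *
delta([.596,.064,.18],down(YB))
delta([.596,.064,.03],down(YB))"
```

```text
t 0.1 pos [0.2674 0.6192 0.2441] rot [-0.002 -0.001 -0.221] shift cm [-52.19 -37.92   6.47] F [ 0.5 -0.2 -0.1] op 1.001 q [ 1.01  0.29  1.58 -0.    1.28 -0.15]
t 0.1 pos [0.2674 0.6192 0.2441] rot [-0.002 -0.001 -0.221] shift cm [-52.19 -37.89  21.47] F [ 0.5 -0.2 -0.1] op 1.001 q [ 1.01  0.29  1.58 -0.    1.28 -0.15]
```

servo_tool --increments "0 0 -0.22 -52.2 -37.9 4 5; 0 0 -0.22 -52.2 -37.9 4 5; 0 0 -0.22 -52.2 -37.9 4 5; 0 0 -0.22 -52.2 -37.9 4 5; 0 0 -0.22 -52.2 -37.9 4 5; 0 0 -0.22 -52.2 -37.9 4 5; 0 0 -0.22 -52.2 -37.9 4 5; 0 0 -0.22 -52.2 -37.9 4 5; 0 0 -0.22 -52.2 -37.9 4 5; 0 0 -0.22 -52.2 -37.9 4 5" --grip_force 40

```text
time: 0.93
eef_pos: [0.48, 0.2599, 0.2191]
tcp_rot: [0.094, 0.996, -0.0, -0.0]
contact_force: [0.0, 0.6, -0.4]
opening: 0.583
```

```bash
python3 -c "
from mv import *
delta([.596,.064,.08],down(YB))"
```

```text
t 0.93 pos [0.48   0.2599 0.2191] rot [-0.    -0.    -0.001] shift cm [-15.06 -17.08  13.9 ] F [ 0.   0.6 -0.4] op 0.583 q [ 0.31  0.03  1.92  0.    1.2  -1.07]
```

servo_tool --increments "0 0 0 -15.1 -17.1 6 5; 0 0 0 -15.1 -17.1 6 5; 0 0 0 -15.1 -17.1 6 5; 0 0 0 -15.1 -17.1 6 5; 0 0 0 -15.1 -17.1 6 5; 0 0 0 -15.1 -17.1 6 5; 0 0 0 -15.1 -17.1 14 5; 0 0 0 -15.1 -17.1 14 5; 0 0 0 -15.1 -17.1 14 5"

```text
time: 1.68
eef_pos: [0.5897, 0.0651, 0.0703]
tcp_rot: [0.095, 0.995, -0.0, -0.009]
contact_force: [-2.6, 0.2, -1.5]
opening: 0.585
```

```bash
python3 -c "
from mv import *
delta([.596,.064,.03],down(YB))
from h import *
snap('1');crop('top','1',250,120,370,240,5,'pics/t2.png');crop('scene','1',290,150,420,260,6,'pics/s2.png')
"
```

```text
t 1.68 pos [0.5897 0.0651 0.0703] rot [-0.002 -0.017 -0.003] shift cm [-0.71  0.02  4.02] F [-2.6  0.2 -1.5] op 0.585 q [-0.06  0.32  1.88 -0.    0.96 -1.44]
```

View pics/t2.png

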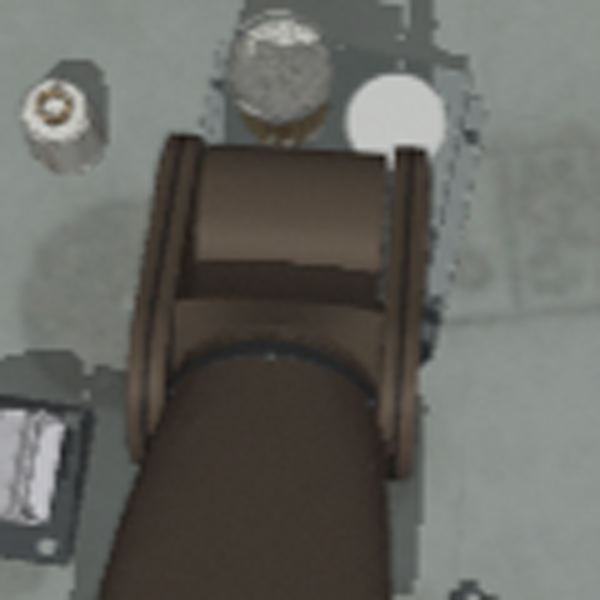

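View pics/s2.png

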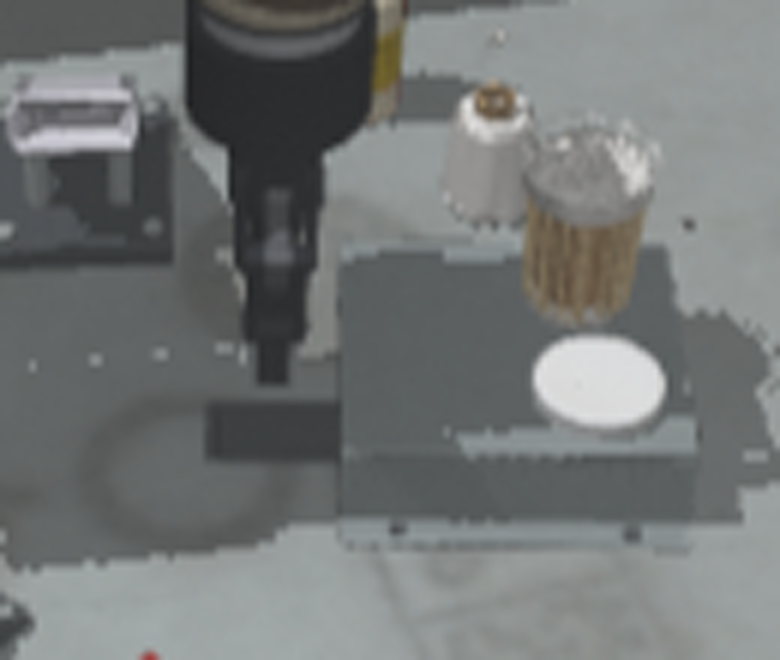

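```bash
python3 -c "
from mv import *
delta([.596,.064,.03],down(YB))
"
```

```text
t 1.78 pos [0.5944 0.0658 0.0777] rot [-0.001 -0.005 -0.001] shift cm [-0.21 -0.14  4.77] F [ 0.2 -0.   0.7] op 0.584 q [-0.06  0.31  1.88  0.    0.96 -1.44]
```

servo_tool --increments "0 0 0 -0.2 -0.14 3 5; 0 0 0 -0.2 -0.14 5 5; 0 0 0 -0.2 -0.14 5.8 5; 0 0 0 -0.2 -0.14 6.1 5; 0 0 0 -0.2 -0.14 6.1 5; 0 0 0 -0.2 -0.14 6.1 5"

```text
time: 2.28
eef_pos: [0.5994, 0.0642, 0.0209]
tcp_rot: [0.093, 0.996, 0.0, 0.002]
contact_force: [0.4, -0.2, 0.0]
opening: 0.586
```

```bash
python3 -c "
from mv import *
delta([.596,.064,.015],down(YB))
from h import *
snap('2');crop('scene','2',290,150,420,260,6,'pics/s3.png')
"
```

```text
t 2.28 pos [0.5994 0.0642 0.0209] rot [ 0.     0.004 -0.001] shift cm [ 0.33 -0.08  0.59] F [ 0.4 -0.2  0. ] op 0.586 q [-0.06  0.41  1.88  0.    0.85 -1.45]
```

View pics/s3.png

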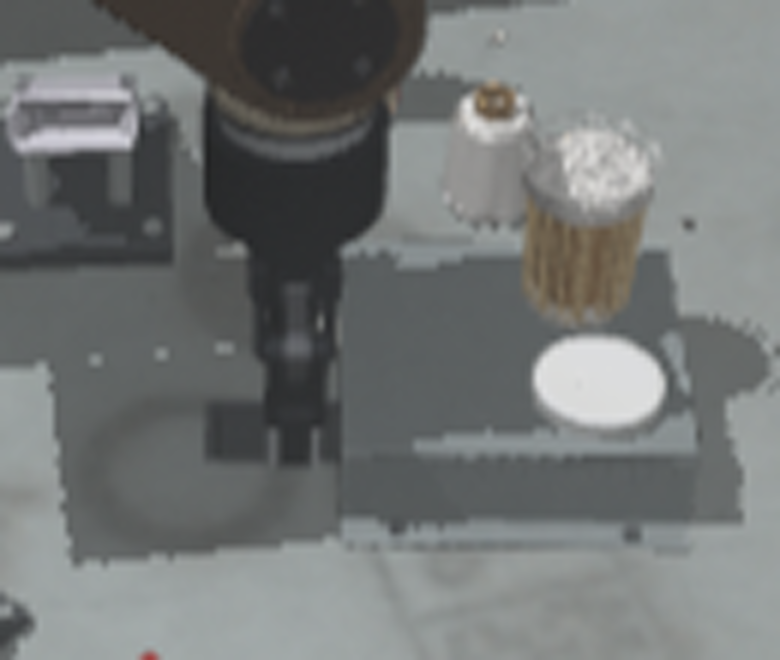

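servo_tool --increments "0 0 0 0.3 0 0.2 5; 0 0 0 0.3 0 0.4 5; 0 0 0 0.3 0 0.4 5; 0 0 0 0.3 0 0.4 5"

```text
time: 2.72
eef_pos: [0.5946, 0.0645, 0.0144]
tcp_rot: [0.094, 0.996, -0.0, -0.0]
contact_force: [-0.2, 0.4, -0.0]
opening: 0.588
```

```bash
python3 -c "
from mv import *
delta([.596,.064,.015],down(YB))
"
```

```text
t 2.72 pos [0.5946 0.0645 0.0144] rot [-0.    -0.    -0.001] shift cm [-0.14 -0.03 -0.06] F [-0.2  0.4 -0. ] op 0.588 q [-0.06  0.41  1.89 -0.    0.84 -1.44]
```

servo_tool --increments "0 0 0 0 0 0 3; 0 0 0 0 0 0 3; 0 0 0 0 0 0 3; 0 0 0 0 0 0 3; 0 0 0 0 0 0 3" --grip_force 60

```text
time: 3.13
eef_pos: [0.5951, 0.0645, 0.015]
tcp_rot: [0.094, 0.996, -0.0, 0.0]
contact_force: [-2.3, -0.2, 4.5]
opening: 0.389
```

```bash
python3 -c "
from mv import *
delta([.596,.064,.015],down(YB))
"
```

```text
t 3.13 pos [0.5951 0.0645 0.015 ] rot [ 0.     0.    -0.001] shift cm [-0.09 -0.03 -0.  ] F [-2.3 -0.2  4.5] op 0.389 q [-0.06  0.41  1.89 -0.    0.84 -1.44]
```

```bash
python3 -c "
from h import *
snap('3');crop('scene','3',290,150,420,260,6,'pics/s4.png')
from mv import *
delta([.596,.064,.015],down(YB))
"
```

```text
t 3.23 pos [0.5951 0.0645 0.015 ] rot [ 0.     0.    -0.001] shift cm [-0.09 -0.03 -0.  ] F [-1.3  0.1  4.2] op 0.391 q [-0.06  0.41  1.89 -0.    0.84 -1.44]
```

View pics/s4.png

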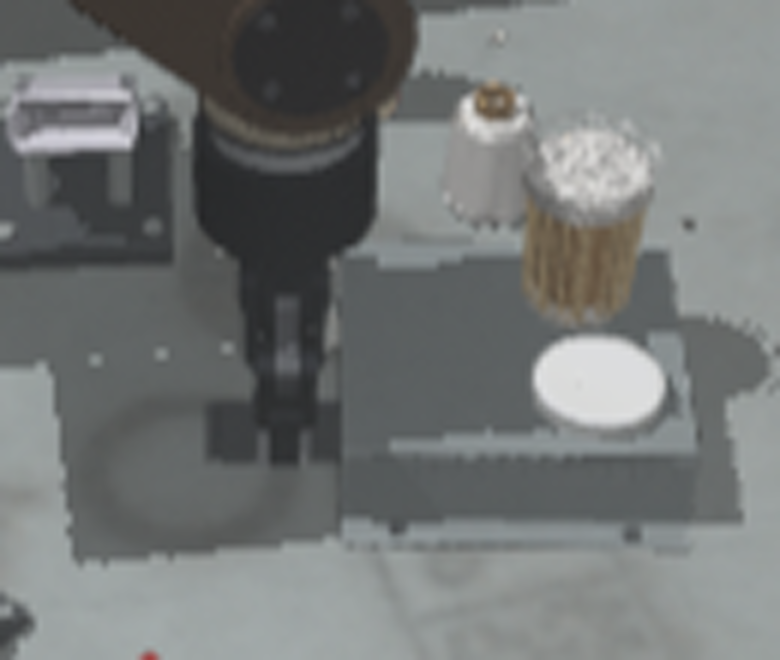

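servo_tool --increments "0 0 0 0.3 0 -0.05 3; 0 0 0 1 0 -0.05 3; 0 0 0 2 0 -0.05 3; 0 0 0 3 0 -0.05 3; 0 0 0 4 0 -0.05 3; 0 0 0 4 0 -0.05 3"

```text
time: 3.73
eef_pos: [0.5531, 0.0726, 0.015]
tcp_rot: [0.093, 0.996, -0.0, -0.001]
contact_force: [-2.4, 1.1, 4.3]
opening: 0.388
```

```bash
python3 -c "
from h import *
snap('4');crop('scene','4',270,150,400,260,6,'pics/s5.png')
from mv import *
delta([.596,.064,.015],down(YB))
"
```

```text
t 3.83 pos [0.5535 0.0725 0.015 ] rot [-0.    -0.004 -0.001] shift cm [-4.34 -0.04 -0.02] F [-3.3  0.5  3.9] op 0.389 q [-0.05  0.34  1.99  0.    0.82 -1.44]
```

View pics/s5.png

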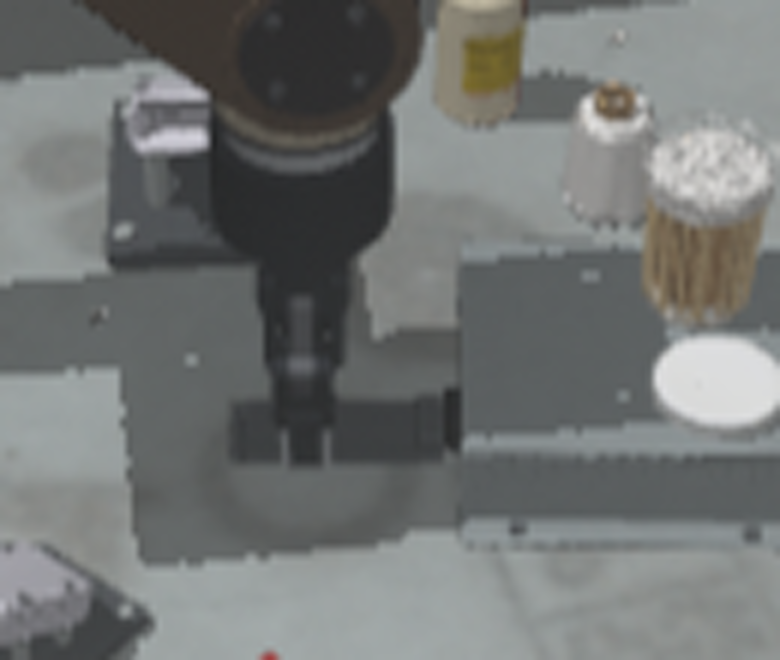

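The blade follows the pull: the collar and the start of the handle are now out, at crop (445,425). I'll keep drawing.

servo_tool --increments "0 0 0 1 0 0 3; 0 0 0 2.5 0 0 3; 0 0 0 4 0 0 3; 0 0 0 5.5 0 0 3; 0 0 0 7 0 0 3; 0 0 0 8.5 0 0 3; 0 0 0 9.5 0 0 3; 0 0 0 10.3 0 0 3; 0 0 0 10.5 0 0 3; 0 0 0 10.5 0 0 3"

```text
time: 4.67
eef_pos: [0.4514, 0.0918, 0.0149]
tcp_rot: [0.094, 0.996, 0.0, -0.001]
contact_force: [-1.0, 0.7, 4.6]
opening: 0.39
```

```bash
python3 -c "
from h import *
snap('5');crop('scene','5',220,150,400,285,4.4,'pics/s6.png');crop('top','5',250,120,370,300,3.3,'pics/t6.png')
from mv import *
delta([.596,.064,.015],down(YB))
"
```

```text
t 4.77 pos [0.4515 0.0918 0.0149] rot [-0.    -0.004 -0.001] shift cm [-14.72  -0.03  -0.06] F [-4.   1.2  6.7] op 0.385 q [-0.02  0.16  2.22  0.    0.77 -1.4 ]
```

View pics/s6.png

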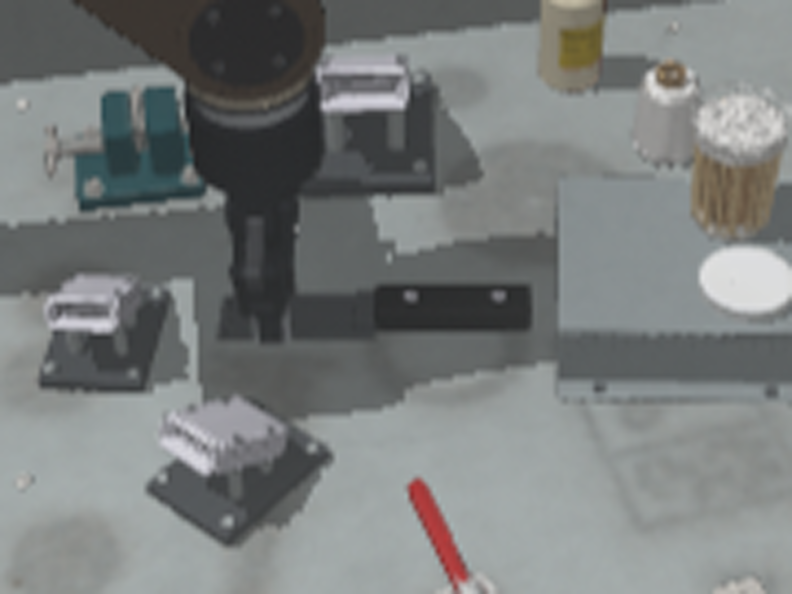

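View pics/t6.png

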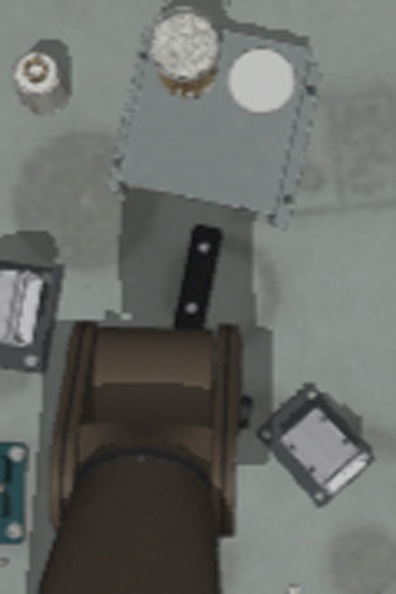

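The scraper is fully clear of the riser and flat (handle at crop (450,305), a gap before the riser at x≈555). I'll let go and lift straight up.

servo_tool --increments "0 0 0 0 0 0 5.5; 0 0 0 0 0 0 5.5; 0 0 0 0 0 0 5.5; 0 0 0 0 0 0 5.5; 0 0 0 0 0 -1 5.5; 0 0 0 0 0 -3 5.5; 0 0 0 0 0 -6 5.5; 0 0 0 0 0 -9 5.5; 0 0 0 0 0 -9 5.5"

```text
time: 5.52
eef_pos: [0.4569, 0.0916, 0.1118]
tcp_rot: [0.094, 0.996, 0.0, 0.006]
contact_force: [1.6, -0.3, 2.1]
opening: 0.644
```

```bash
cat > f6.py <<'E'
from fit import *
snap('6');crop('scene','6',220,150,400,285,4.4,'pics/s7.png')
from mv import *
delta([.57,.07,.09],down(YB))
p,d=load('scene','6');w=cloud('scene',d);p2=p.mean(-1)
# handle: dark pixels near (0.54..0.63, .05..0.1)
for n in('scene','top'):
    p,d=load(n,'6');w=cloud(n,d);g=p.mean(-1)
    m=(g<50)&(w[...,0]>.49)&(w[...,0]<.64)&(w[...,1]>.03)&(w[...,1]<.12)&(w[...,2]<.04)
    q=w[m];print(n,m.sum(),np.nanpercentile(q[:,2],[10,50,90]))
    pix=np.argwhere(m)[:,::-1]
    for z in(.02,):
        P=onplane(n,pix,z)[:,:2].astype(np.float32);r=cv2.minAreaRect(P);print(r,)
E
python3 f6.py
```

```text
t 5.62 pos [0.4537 0.0916 0.1071] rot [ 0.001  0.004 -0.001] shift cm [-11.82   0.05   1.76] F [-0.2 -0.9 -1.5] op 0.644 q [-0.02 -0.02  2.19 -0.    0.97 -1.4 ]
scene 315 [0.0076 0.017  0.0194]
((0.5555110573768616, 0.060665808618068695), (0.03408077359199524, 0.09042693674564362), 78.8152084350586)
top 214 [0.0171 0.0197 0.0228]
((0.5660911798477173, 0.06902267038822174), (0.025195838883519173, 0.07484368979930878), 78.2884292602539)
```

View pics/s7.png

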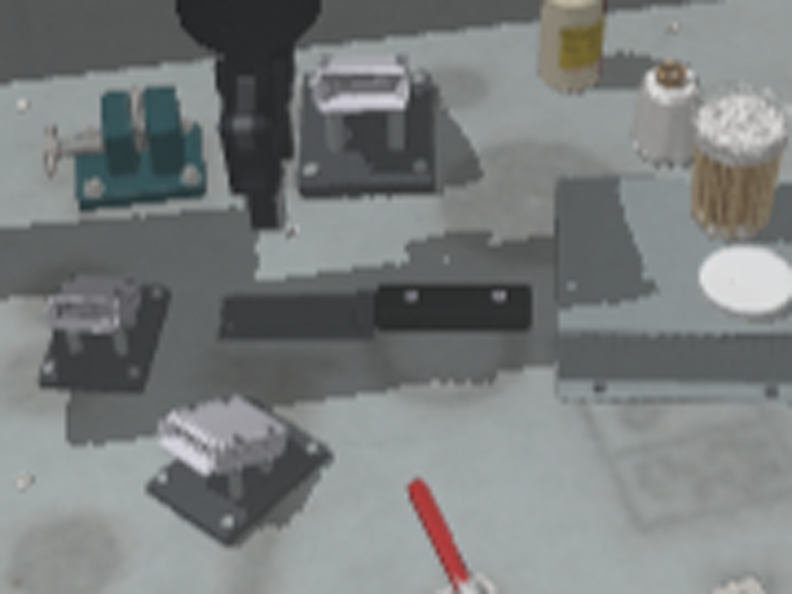

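```bash
cat > f7.py <<'E'
from fit import *
G={n:gimg(n,'6') for n in('scene','top')}
S={'scene':rect(-.095,0,-.013,.013,.02,'xy')+rect(-.095,0,-.013,.013,0,'Y')+rect(.015,.095,-.018,.018,.005,'Xy')+rect(.015,.095,-.018,.018,.0,'Y'),
 'top':rect(-.095,-.02,-.013,.013,.02,'xyY')}
for cams in (['scene'],['top','scene']):
    r=fit([.512,.080,2.955],G,S,cams);x,y,a=r[0];print(cams,r,'handle',x-.0475*np.cos(a),y-.0475*np.sin(a),'tip',x+.095*np.cos(a),y+.095*np.sin(a))
E
python3 f7.py
```

```text
['scene'] (array([0.5117, 0.0789, 2.9455]), np.float64(-135.86273193359375)) handle 0.5583364580036498 0.06962764763337839 tip 0.4185687344442795 0.09739873783580713
['top', 'scene'] (array([0.5112, 0.0795, 2.9521]), np.float64(-249.32284545898438)) handle 0.5578411810286524 0.07050845350762075 tip 0.4178925840687333 0.09735319617634684
```

```bash
python3 -c "
from mv import *
delta([.558,.0705,.06],down(2.952))
"
```

```text
t 5.62 pos [0.4537 0.0916 0.1071] rot [0.001 0.004 0.002] shift cm [-10.62  -0.13   4.76] F [-0.2 -0.9 -1.5] op 0.644 q [-0.02 -0.02  2.19 -0.    0.97 -1.4 ]
```

servo_tool --increments "0 0 0 -3 -0.1 0 5; 0 0 0 -6 -0.1 0 5; 0 0 0 -9 -0.1 1 5; 0 0 0 -10.6 -0.1 2.5 5; 0 0 0 -10.6 -0.1 4.8 5; 0 0 0 -10.6 -0.1 4.8 5; 0 0 0 -10.6 -0.1 4.8 5; 0 0 0 -10.6 -0.1 4.8 5"

```text
time: 6.28
eef_pos: [0.5554, 0.071, 0.0566]
tcp_rot: [0.094, 0.996, -0.0, -0.001]
contact_force: [1.0, 0.1, -0.6]
opening: 0.585
```

```bash
python3 -c "
from mv import *
delta([.558,.0705,.016],down(2.952))
from h import *
snap('7');crop('scene','7',260,150,400,265,5.5,'pics/s8.png')
"
```

```text
t 6.28 pos [0.5554 0.071  0.0566] rot [-0.    -0.002  0.002] shift cm [-0.27  0.    4.06] F [ 1.   0.1 -0.6] op 0.585 q [-0.05  0.27  1.98  0.    0.89 -1.44]
```

View pics/s8.png

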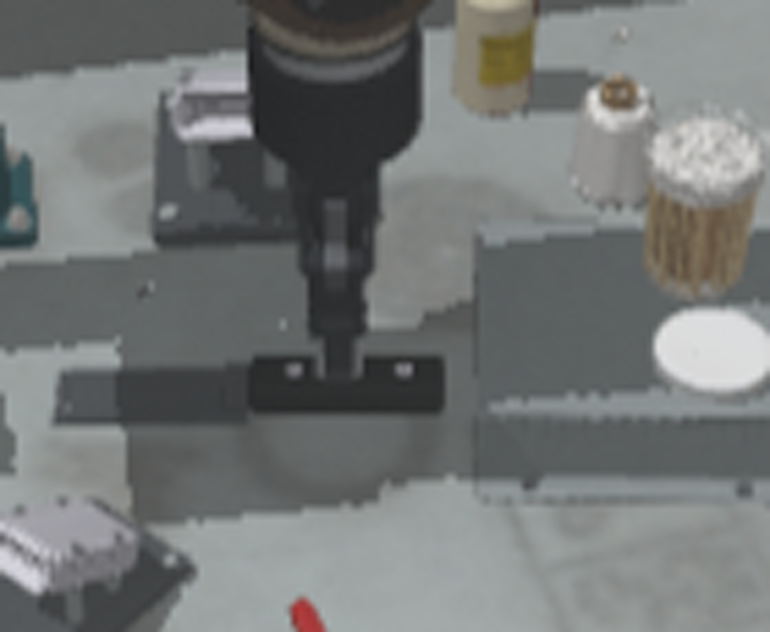

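servo_tool --increments "0 0 0 -0.2 0 1.5 5; 0 0 0 -0.2 0 3 5; 0 0 0 -0.2 0 3.8 5; 0 0 0 -0.2 0 3.9 5; 0 0 0 -0.2 0 3.9 5; 0 0 0 -0.2 0 3.9 5"

```text
time: 6.88
eef_pos: [0.5589, 0.0705, 0.019]
tcp_rot: [0.094, 0.996, 0.0, 0.001]
contact_force: [-0.3, 0.3, 0.7]
opening: 0.586
```

```bash
python3 -c "
from mv import *
import time
delta([.558,.0705,.016],down(2.952))
from h import *
ctrl.read_camera('top')
delta([.558,.0705,.016],down(2.952))
"
```

```text
t 6.88 pos [0.5589 0.0705 0.019 ] rot [0.    0.002 0.002] shift cm [ 0.09 -0.02  0.3 ] F [-0.3  0.3  0.7] op 0.586 q [-0.05  0.34  1.98 -0.    0.82 -1.44]
t 6.93 pos [0.5591 0.0705 0.0192] rot [0.    0.002 0.002] shift cm [ 0.11 -0.02  0.32] F [ 0.1 -0.1  0.7] op 0.584 q [-0.05  0.34  1.98 -0.    0.82 -1.44]
```

servo_tool --increments "0 0 0 0.1 0 0.25 5; 0 0 0 0.1 0 0.25 5; 0 0 0 0.1 0 0.25 1.5; 0 0 0 0.1 0 0.25 1.5; 0 0 0 0.1 0 0.25 1.5; 0 0 0 0.1 0 0.25 1.5; 0 0 0 0.1 0 0.25 1.5; 0 0 0 0.1 0 0.25 1.5; 0 0 0 0.1 0 0.25 1.5" --grip_force 90

```text
time: 7.68
eef_pos: [0.5578, 0.0706, 0.0161]
tcp_rot: [0.094, 0.996, 0.0, 0.0]
contact_force: [-1.3, -0.4, 4.8]
opening: 0.282
```

```bash
python3 -c "
from mv import *
delta([.558,.0705,.016],down(2.952))
"
```

```text
t 7.68 pos [0.5578 0.0706 0.0161] rot [0.    0.001 0.002] shift cm [-0.02 -0.01  0.01] F [-1.3 -0.4  4.8] op 0.282 q [-0.05  0.34  1.98  0.    0.82 -1.44]
```

servo_tool --increments "0 0 0 0 0 -0.5 1.5; 0 0 0 0 0 -2 1.5; 0 0 0 0 0 -5 1.5; 0 0 0 0 0 -8 1.5; 0 0 0 0 0 -11 1.5; 0 0 0 0 0 -14 1.5; 0 0 0 0 0 -16 1.5; 0 0 0 0 0 -17 1.5; 0 0 0 0 0 -17 1.5; 0 0 0 0 0 -17 1.5"

```text
time: 8.52
eef_pos: [0.5566, 0.0706, 0.1843]
tcp_rot: [0.094, 0.996, -0.0, -0.001]
contact_force: [-0.8, -0.9, -2.7]
opening: 0.276
```

```bash
cat >> mv.py <<'E'
HX,HY,HA=.5316,.253,1.415
TX,TZ=.1425,.0136   # tip in tool frame
def slot(ha=None):
    a=HA if ha is None else ha
    h=np.array([np.cos(a),np.sin(a),0]);X=h*np.cos(np.pi/6)-[0,0,.5];Z=h*.5+[0,0,np.cos(np.pi/6)];Y=np.cross(Z,X)
    return X,Y,Z
def tcp_for(s,lat=0,up=0,mouth=None):
    X,Y,Z=slot();M=np.array([HX,HY,0])-.04*np.array([np.cos(HA),np.sin(HA),0])+[0,0,.075] if mouth is None else np.array(mouth)
    return M+(s-TX)*X+lat*Y+(up+TZ)*Z, frame(X,-Z)
E
python3 -c "
from mv import *
p,r=tcp_for(-.07);print(p);delta(p,r)
from h import *
snap('8');crop('scene','8',240,100,420,235,4.4,'pics/s9.png')
"
```

```text
[0.4979 0.0384 0.193 ]
t 8.52 pos [0.5566 0.0706 0.1843] rot [ 0.401 -0.416  1.501] shift cm [ 5.17 -4.26 -0.86] F [-0.8 -0.9 -2.7] op 0.276 q [-0.05  0.1   1.91 -0.    1.13 -1.44]
```

View pics/s9.png

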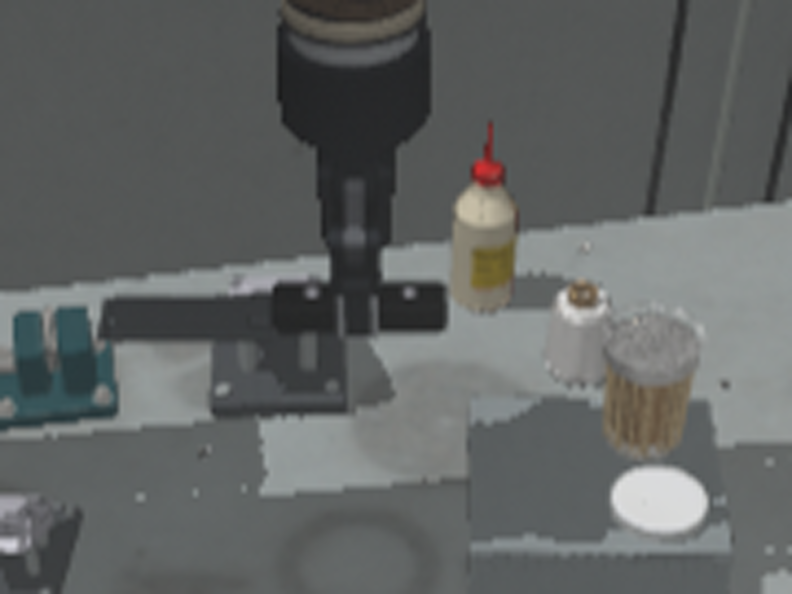

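servo_tool --increments "0.4 -0.415 1.5 5.2 -4.3 -0.9 1.5; 0.4 -0.415 1.5 5.2 -4.3 -0.9 1.5; 0.4 -0.415 1.5 5.2 -4.3 -0.9 1.5; 0.4 -0.415 1.5 5.2 -4.3 -0.9 1.5; 0.4 -0.415 1.5 5.2 -4.3 -0.9 1.5; 0.4 -0.415 1.5 5.2 -4.3 -0.9 1.5; 0.4 -0.415 1.5 5.2 -4.3 -0.9 1.5; 0.4 -0.415 1.5 5.2 -4.3 -0.9 1.5; 0.4 -0.415 1.5 5.2 -4.3 -0.9 1.5; 0.4 -0.415 1.5 5.2 -4.3 -0.9 1.5"

```text
time: 9.45
eef_pos: [0.4968, 0.0382, 0.1921]
tcp_rot: [0.622, 0.755, -0.161, 0.136]
contact_force: [0.1, -0.3, -1.2]
opening: 0.28
```

```bash
python3 -c "
from mv import *
p,r=tcp_for(-.07);print(p);delta(p,r)
"
```

```text
[0.4979 0.0384 0.193 ]
t 9.45 pos [0.4968 0.0382 0.1921] rot [ 0.085 -0.092  0.33 ] shift cm [-0.05  0.1  -0.09] F [ 0.1 -0.3 -1.2] op 0.28 q [ 0.07  0.01  2.03 -0.46  1.17  0.07]
```

servo_tool --increments "0.085 -0.092 0.33 0 0.1 -0.1 1.5; 0.085 -0.092 0.33 0 0.1 -0.1 1.5; 0.085 -0.092 0.33 0 0.1 -0.1 1.5; 0.085 -0.092 0.33 0 0.1 -0.1 1.5; 0.085 -0.092 0.33 0 0.1 -0.1 1.5"

```text
time: 9.87
eef_pos: [0.4984, 0.0389, 0.1932]
tcp_rot: [0.732, 0.631, -0.196, 0.168]
contact_force: [0.4, -0.3, -2.0]
opening: 0.28
```

```bash
python3 -c "
from mv import *
from h import *
snap('9');crop('scene','9',240,110,380,215,5.7,'pics/s10.png');crop('top','9',200,160,340,260,5.7,'pics/t10.png')
p,r=tcp_for(-.07);print(p);delta(p,r)
"
```

```text
[0.4979 0.0384 0.193 ]
t 9.97 pos [0.4986 0.0386 0.1943] rot [ 0.004 -0.002  0.006] shift cm [ 0.04 -0.07  0.12] F [-0.4 -0.9 -1.9] op 0.279 q [ 0.1   0.07  1.98 -0.53  1.27  0.46]
```

View pics/s10.png

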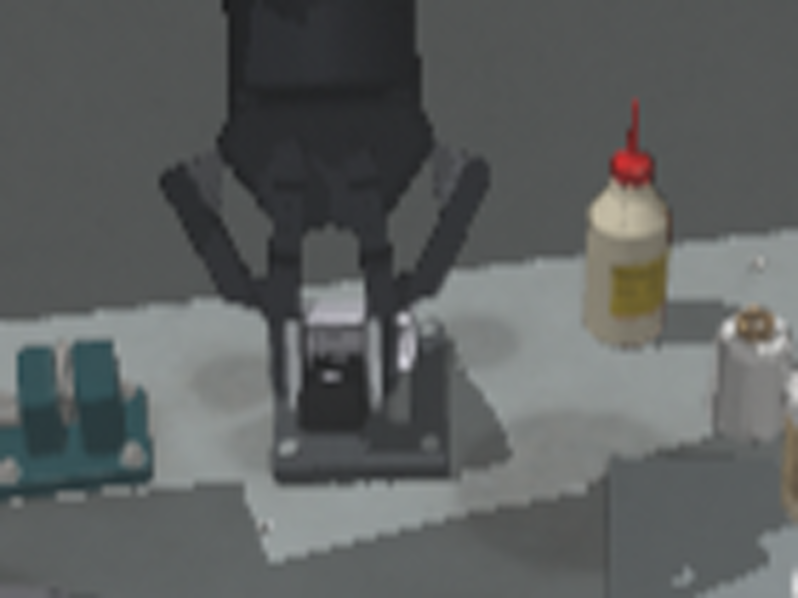

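View pics/t10.png

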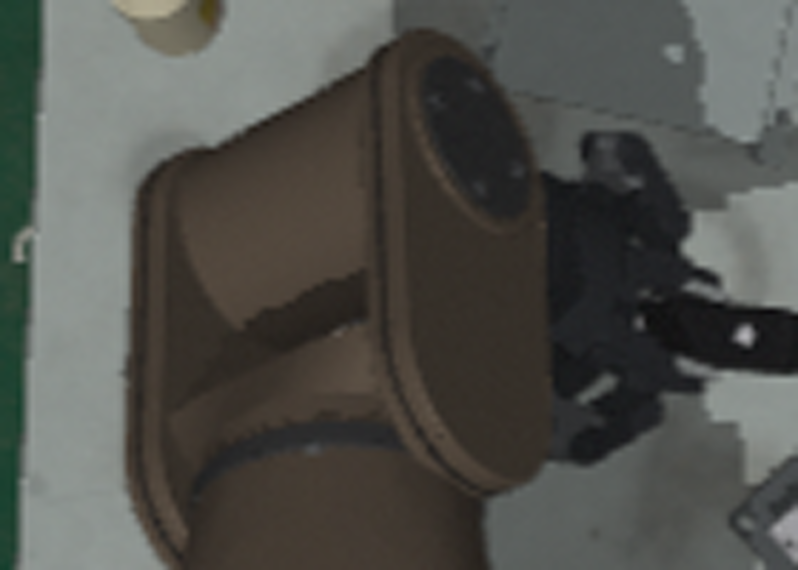

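```bash
cat > ov.py <<'E'
import sys
from mv import *
from h import *
def overlay(tag,cam,box,s,out,slotp=True,state=None):
    st=ctrl.get_state() if state is None else state
    p,_=load(cam,tag);x0,y0,x1,y1=box
    im=cv2.cvtColor(cv2.resize(p[y0:y1,x0:x1],None,fx=s,fy=s,interpolation=cv2.INTER_CUBIC),cv2.COLOR_RGB2BGR)
    def poly(P,c):
        uv=((proj(cam,P)-[x0,y0]+.5)*s-.5).astype(int);cv2.polylines(im,[uv.reshape(-1,1,2)],True,c,1)
    Rt=R.from_quat(st['tcp_rot']);o=st['eef_pos']
    def sc(P): # scraper coords (origin at joint, z up) -> world
        P=np.array(P);T=np.c_[P[:,0]+TX-.095,-P[:,1],(TZ+.0025)-P[:,2]];return Rt.apply(T)+o
    def box3(a,b,w,z0,z1,c):
        for z in(z0,z1): poly(sc([[a,-w,z],[b,-w,z],[b,w,z],[a,w,z]]),c)
        for x in(a,b): poly(sc([[x,-w,z0],[x,w,z0],[x,w,z1],[x,-w,z1]]),c)
    box3(-.095,0,.013,0,.02,(0,255,255));box3(0,.095,.018,0,.005,(0,255,0))
    if slotp:
        X,Y,Z=slot();h=np.array([np.cos(HA),np.sin(HA),0]);M=np.array([HX,HY,.075])-.04*h
        for w,hh,c in((.021,.0045,(255,0,255)),(.029,.0125,(255,128,0))):
            poly([M+a*w*Y+b*hh*Z for a,b in((-1,-1),(1,-1),(1,1),(-1,1))],c)
        k=np.array([-h[1],h[0],0]);H=np.array([HX,HY,.014]);poly([H+a*.06*h+b*.045*k for a,b in((-1,-1),(1,-1),(1,1),(-1,1))],(0,0,255))
    cv2.imwrite(out,im)
E
python3 -c "
from ov import *
overlay('9','scene',(250,130,360,210),7,'pics/o1.png')
overlay('0','scene',(260,140,340,210),9,'pics/o2.png')
overlay('0','top',(210,180,290,240),9,'pics/o3.png')
"
```

```text
(no output)
```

View pics/o1.png

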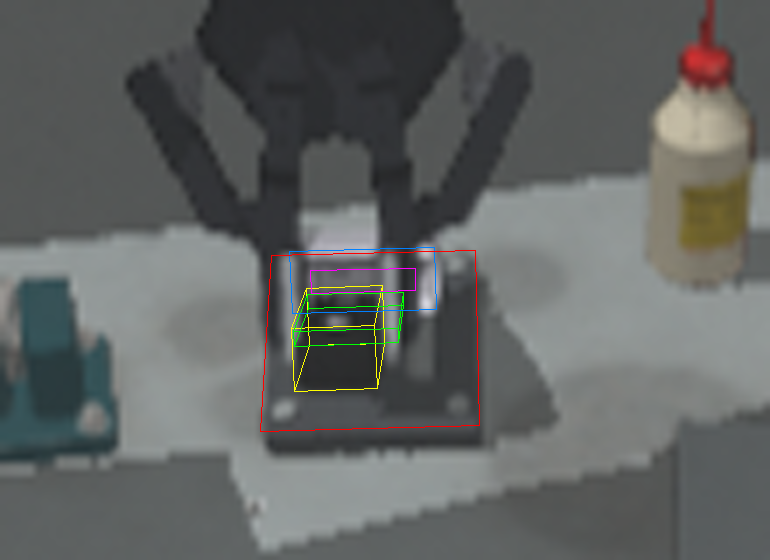

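View pics/o2.png

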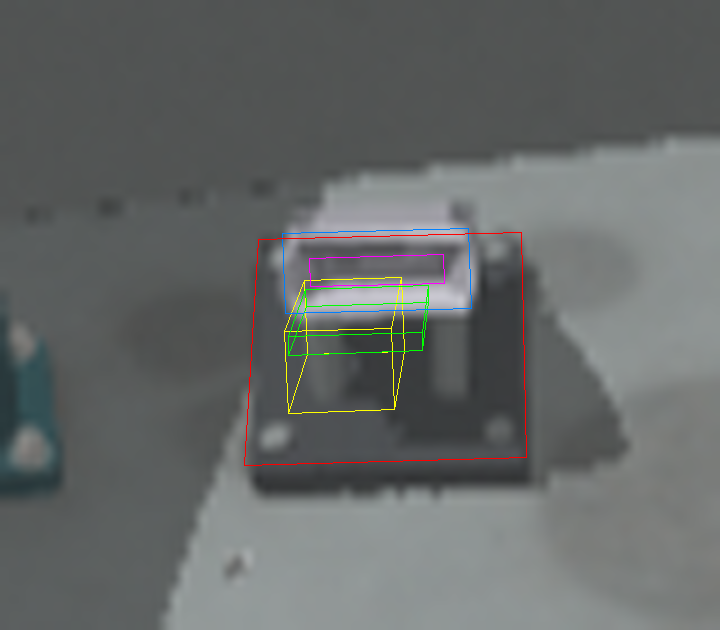

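View pics/o3.png

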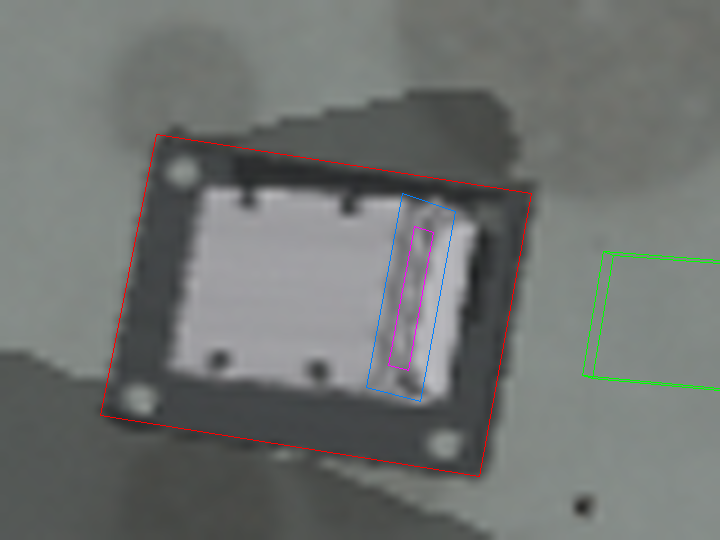

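```bash
cat > blk.py <<'E'
from mv import *
from h import *
X,Y,Z=slot();h=np.array([np.cos(HA),np.sin(HA),0]);M=np.array([HX,HY,.075])-.04*h
for n in('top','scene'):
    p,d=load(n,'0');w=cloud(n,d)+([0,0,.0016] if n=='scene' else [0,0,0])
    L=(w-M)@np.c_[X,Y,Z]
    m=(L[...,0]>.012)&(L[...,0]<.06)&(abs(L[...,1])<.022)&(abs(L[...,2]-.0125)<.01)&(np.nan_to_num(p.mean(-1))>130)
    q=L[m];A=np.c_[q[:,:2],np.ones(len(q))];c=np.linalg.lstsq(A,q[:,2],rcond=None)[0]
    print(n,m.sum(),'median z',np.median(q[:,2]),'slopes',c,'res',np.std(q[:,2]-A@c))
    m=(abs(L[...,2]-.0125)<.006)&(p.mean(-1)>130)&(L[...,0]>.0)&(L[...,0]<.09)&(abs(L[...,1])<.04)
    q=L[m];print('  extents x',np.percentile(q[:,0],[0,1,99,100]),'y',np.percentile(q[:,1],[0,1,50,99,100]))
    # cross-slot median extents per x slice
    for a in np.arange(.02,.06,.01):
        k=q[(q[:,0]>a)&(q[:,0]<a+.01),1];print('   ',a,k.min(),k.max(),(k.min()+k.max())/2)
E
python3 blk.py
```

```text
top 215 median z 0.012275600815766369 slopes [-0.0212 -0.0039  0.013 ] res 0.001416943575604467
  extents x [0.0001 0.0005 0.0766 0.0789] y [-0.0272 -0.0264  0.0008  0.0289  0.0296]
    0.02 -0.025520634541196973 0.02964662545922684 0.0020629954590149335
    0.03 -0.027225717658019757 0.0275053926884204 0.00013983751520032194
    0.039999999999999994 -0.026493926594755995 0.02881283675653752 0.001159455080890763
    0.049999999999999996 -0.026255398792502792 0.029170320916199536 0.001457461061848372
scene 30 median z 0.012265192214957218 slopes [-0.008   0.0073  0.0125] res 0.0002282757208875851
  extents x [0.0118 0.0118 0.0761 0.0762] y [-0.027  -0.0256  0.0001  0.0259  0.0273]
    0.02 0.007460514995695916 0.027331586451967944 0.017396050723831928
    0.03 -0.020782250636395817 -0.01789076602527641 -0.01933650833083611
    0.039999999999999994 -0.01486810771786504 0.02023175580617712 0.0026818240441560393Traceback (most recent call last):
  File "blk.py", line 14, in <module>
    k=q[(q[:,0]>a)&(q[:,0]<a+.01),1];print('   ',a,k.min(),k.max(),(k.min()+k.max())/2)
                                                   ~~~~~^^
    return umr_minimum(a, axis, None, out, keepdims, initial, where)
ValueError: zero-size array to reduction operation minimum which has no identity
```

```bash
sed -i 's/^HX,HY,HA=.*/HX,HY,HA=.5311,.253,1.415/' mv.py; python3 -c "
from mv import *
p,r=tcp_for(-.02);print(p);delta(p,r)
"
```

```text
[0.5041 0.0812 0.168 ]
t 9.97 pos [0.4986 0.0386 0.1943] rot [ 0.004 -0.002  0.006] shift cm [ 5.03 -0.08  0.14] F [-0.4 -0.9 -1.9] op 0.279 q [ 0.1   0.07  1.98 -0.53  1.27  0.46]
```

servo_tool --increments "0.004 -0.002 0.006 1 -0.08 0.14 1.5; 0.004 -0.002 0.006 2 -0.08 0.14 1.5; 0.004 -0.002 0.006 3 -0.08 0.14 1.5; 0.004 -0.002 0.006 4 -0.08 0.14 1.5; 0.004 -0.002 0.006 4.7 -0.08 0.14 1.5; 0.004 -0.002 0.006 5 -0.08 0.14 1.5; 0.004 -0.002 0.006 5 -0.08 0.14 1.5; 0.004 -0.002 0.006 5 -0.08 0.14 1.5; 0.004 -0.002 0.006 5 -0.08 0.14 1.5"

```text
time: 10.72
eef_pos: [0.505, 0.0809, 0.1695]
tcp_rot: [0.735, 0.627, -0.196, 0.169]
contact_force: [0.6, -0.5, -1.7]
opening: 0.281
```

```bash
python3 -c "
from ov import *
snap('10');overlay('10','scene',(250,130,360,210),7,'pics/o4.png')
p,r=tcp_for(0.0);print(p);delta(p,r)
crop('top','10',200,160,340,260,5.7,'pics/t11.png')
"
```

```text
[0.5068 0.0983 0.158 ]
t 10.82 pos [0.505  0.0807 0.1696] rot [ 0.002 -0.    -0.003] shift cm [ 2.1  -0.1   0.12] F [-0.6 -0.  -2.5] op 0.278 q [ 0.18  0.15  1.95 -0.52  1.27  0.55]
```

View pics/o4.png

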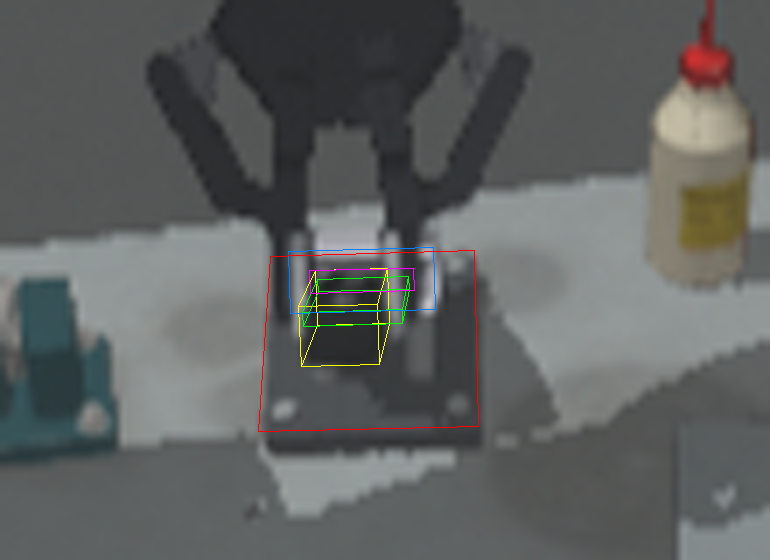

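View pics/t11.png

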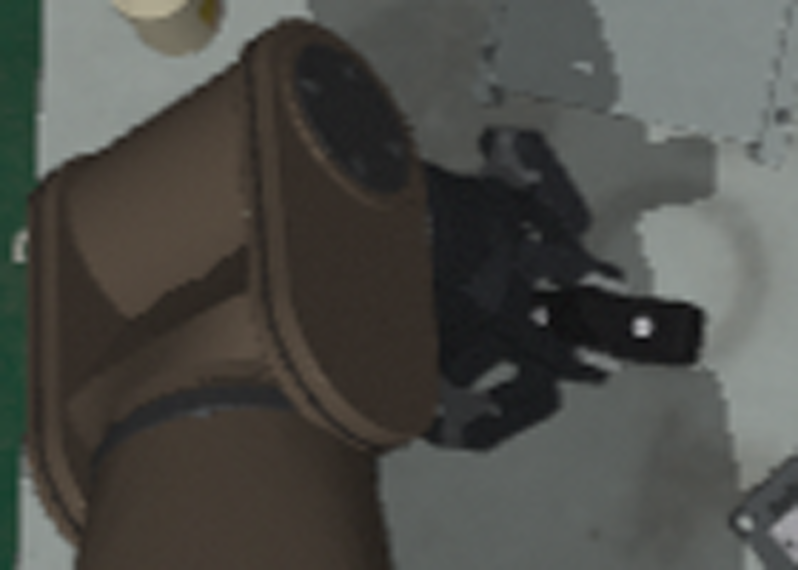

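```bash
cat > pit.py <<'E'
import sys
from mv import *
from h import *
st=ctrl.get_state();Rt=R.from_quat(st['tcp_rot']);o=st['eef_pos']
tag=sys.argv[1]
for n in('top','scene'):
    p,d=load(n,tag);w=cloud(n,d)+([0,0,.0016] if n=='scene' else 0)
    T=Rt.inv().apply((w-o).reshape(-1,3)).reshape(w.shape)
    S=np.stack([T[...,0]-(TX-.095),-T[...,1],(TZ+.0025)-T[...,2]],-1)
    m=(S[...,0]>-.1)&(S[...,0]<-.06)&(abs(S[...,1])<.016)&(abs(S[...,2]-.02)<.006)
    q=S[m];print(n,m.sum())
    if len(q)>10:
        A=np.c_[q[:,:2],np.ones(len(q))];c=np.linalg.lstsq(A,q[:,2],rcond=None)[0]
        print(' medz',np.median(q[:,2]),'slope x,y',c,'x range',q[:,0].min(),q[:,0].max(),'y',q[:,1].min(),q[:,1].max(),'ymid',(np.percentile(q[:,1],2)+np.percentile(q[:,1],98))/2)
        v,u=np.argwhere(m).T
E
python3 pit.py 10
```

```text
top 150
 medz 0.019094724793399985 slope x,y [ 0.0217 -0.0029  0.0208] x range -0.09754656458322133 -0.06001218257487322 y -0.013693306918459993 0.013639780194912595 ymid 0.0005440558004205232
scene 57
 medz 0.01876164079029727 slope x,y [ 0.0889 -0.0011  0.0255] x range -0.09904712242380259 -0.06070612717091717 y -0.013785687694732653 0.015885676682657005 ymid -0.0001599669379322077
```

```bash
cat > pit8.py <<'E'
from mv import *
from h import *
Rt=R.from_quat([.094,.996,0,-.001]);o=np.array([.5566,.0706,.1843])
for n in('top','scene'):
    p,d=load(n,'8');w=cloud(n,d)+([0,0,.0016] if n=='scene' else 0)
    T=Rt.inv().apply((w-o).reshape(-1,3)).reshape(w.shape)
    S=np.stack([T[...,0]-(TX-.095),-T[...,1],(TZ+.0025)-T[...,2]],-1)
    for nm,x0,x1,hw,zz in(('blade',.015,.088,.014,.005),('handle',-.092,-.065,.01,.02),('handle2',-.03,-.005,.01,.02)):
        m=(S[...,0]>x0)&(S[...,0]<x1)&(abs(S[...,1])<hw)&(abs(S[...,2]-zz)<.012)
        q=S[m];print(n,nm,m.sum(),end=' ')
        if len(q)>10:
            A=np.c_[q[:,:2],np.ones(len(q))];c=np.linalg.lstsq(A,q[:,2],rcond=None)[0]
            print(' medz',np.median(q[:,2]),'slope',c,'res',np.std(q[:,2]-A@c))
E
python3 pit8.py
```

```text
top blade 0 top handle 0 top handle2 0 scene blade 216  medz 0.005040158582195145 slope [-0.003   0.0004  0.0052] res 0.0009791714659357928
scene handle 54  medz 0.019807803417689653 slope [0.018  0.0077 0.0212] res 0.0015880353536771702
scene handle2 50  medz 0.020051930685730586 slope [0.0022 0.0186 0.0201] res 0.0010294180170927316
```

servo_tool --increments "0.002 0 -0.003 0.4 -0.1 0.1 1.5; 0.002 0 -0.003 0.8 -0.1 0.1 1.5; 0.002 0 -0.003 1.2 -0.1 0.1 1.5; 0.002 0 -0.003 1.6 -0.1 0.1 1.5; 0.002 0 -0.003 1.6 -0.1 0.1 1.5; 0.002 0 -0.003 1.6 -0.1 0.1 1.5"

```text
time: 11.32
eef_pos: [0.5059, 0.0945, 0.1601]
tcp_rot: [0.734, 0.628, -0.197, 0.168]
contact_force: [0.0, -0.5, -1.6]
opening: 0.278
```

```bash
python3 -c "
from ov import *
p,r=tcp_for(0.0);print(p);delta(p,r)
"
```

```text
[0.5068 0.0983 0.158 ]
t 11.32 pos [0.5059 0.0945 0.1601] rot [-0.001  0.     0.001] shift cm [ 0.44  0.03 -0.01] F [ 0.  -0.5 -1.6] op 0.278 q [ 0.2   0.17  1.94 -0.51  1.27  0.57]
```

servo_tool --increments "0 0 0 0.2 0.03 0 1.5; 0 0 0 0.4 0.03 0 1.5; 0 0 0 0.6 0.03 0 1.5; 0 0 0 0.8 0.03 0 1.5; 0 0 0 1 0.03 0 1.5; 0 0 0 1 0.03 0 1.5"

```text
time: 11.82
eef_pos: [0.5076, 0.1031, 0.1551]
tcp_rot: [0.734, 0.628, -0.197, 0.168]
contact_force: [-0.1, 0.3, -2.0]
opening: 0.279
```

```bash
python3 -c "
from ov import *
p,r=tcp_for(0.01);print(p);delta(p,r)
"
```

```text
[0.5081 0.1068 0.153 ]
t 11.82 pos [0.5076 0.1031 0.1551] rot [-0.001 -0.     0.001] shift cm [ 0.43 -0.   -0.01] F [-0.1  0.3 -2. ] op 0.279 q [ 0.22  0.19  1.93 -0.51  1.27  0.59]
```

servo_tool --increments "0 0 0 0.25 0 0 1.5; 0 0 0 0.5 0 0 1.5; 0 0 0 0.75 0 0 1.5; 0 0 0 1 0 0 1.5; 0 0 0 1.2 0 0 1.5; 0 0 0 1.2 0 0 1.5"

```text
time: 12.32
eef_pos: [0.5091, 0.1134, 0.149]
tcp_rot: [0.734, 0.628, -0.197, 0.168]
contact_force: [0.2, 1.7, -1.4]
opening: 0.286
```

```bash
python3 -c "
from ov import *
p,r=tcp_for(0.03);print(p);delta(p,r);print(ctrl.get_state()['wrist_torque'])
snap('11');overlay('11','scene',(250,130,360,210),7,'pics/o5.png')
"
```

```text
[0.5108 0.124  0.143 ]
t 12.32 pos [0.5091 0.1134 0.149 ] rot [-0.001 -0.     0.001] shift cm [ 1.23  0.   -0.01] F [ 0.2  1.7 -1.4] op 0.286 q [ 0.23  0.21  1.92 -0.51  1.27  0.61]
[ 0.3761 -0.083  -0.0583]
```

View pics/o5.png

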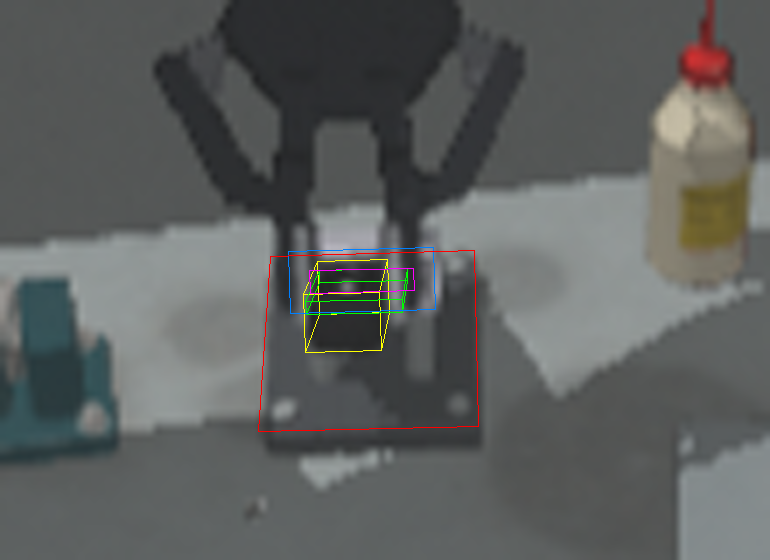

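servo_tool --increments "0 0 0 0.25 0 0 1.5; 0 0 0 0.5 0 0 1.5; 0 0 0 0.75 0 0 1.5; 0 0 0 1 0 0 1.5; 0 0 0 1.2 0 0 1.5; 0 0 0 1.2 0 0 1.5"

```text
time: 12.92
eef_pos: [0.5108, 0.1237, 0.143]
tcp_rot: [0.734, 0.628, -0.197, 0.168]
contact_force: [-0.5, -0.8, -2.7]
opening: 0.283
```

```bash
python3 -c "
from ov import *
p,r=tcp_for(0.04);print(p);delta(p,r);print(ctrl.get_state()['wrist_torque'])
"
```

```text
[0.5122 0.1325 0.138 ]
t 12.92 pos [0.5108 0.1237 0.143 ] rot [-0.001 -0.     0.001] shift cm [ 1.02  0.   -0.01] F [-0.5 -0.8 -2.7] op 0.283 q [ 0.25  0.23  1.91 -0.5   1.27  0.62]
[ 0.2759 -0.0321  0.0051]
```

servo_tool --increments "0 0 0 0.25 0 0 1.5; 0 0 0 0.5 0 0 1.5; 0 0 0 0.75 0 0 1.5; 0 0 0 1 0 0 1.5; 0 0 0 1.25 0 0 1.5; 0 0 0 1.5 0 0 1.5; 0 0 0 1.5 0 0 1.5"

```text
time: 13.5
eef_pos: [0.5128, 0.1365, 0.1355]
tcp_rot: [0.734, 0.628, -0.197, 0.168]
contact_force: [-0.6, -0.5, -0.6]
opening: 0.278
```

```bash
python3 -c "
from ov import *
p,r=tcp_for(0.06);print(p);delta(p,r);print(ctrl.get_state()['wrist_torque'])
"
```

```text
[0.5149 0.1496 0.128 ]
t 13.5 pos [0.5128 0.1365 0.1355] rot [-0.001 -0.     0.001] shift cm [ 1.52  0.   -0.01] F [-0.6 -0.5 -0.6] op 0.278 q [ 0.27  0.25  1.89 -0.5   1.27  0.64]
[ 0.3188 -0.0272  0.0531]
```

servo_tool --increments "0 0 0 0.25 0 0 1.5; 0 0 0 0.5 0 0 1.5; 0 0 0 0.75 0 0 1.5; 0 0 0 1 0 0 1.5; 0 0 0 1.25 0 0 1.5; 0 0 0 1.5 0 0 1.5; 0 0 0 1.5 0 0 1.5"

```text
time: 14.08
eef_pos: [0.5148, 0.1494, 0.1281]
tcp_rot: [0.734, 0.628, -0.197, 0.168]
contact_force: [-0.2, -0.1, -1.9]
opening: 0.28
```

```bash
python3 -c "
from ov import *
p,r=tcp_for(0.07);print(p);delta(p,r);print(ctrl.get_state()['wrist_torque'])
"
```

```text
[0.5162 0.1582 0.123 ]
t 14.08 pos [0.5148 0.1494 0.1281] rot [-0.001 -0.     0.001] shift cm [ 1.02  0.   -0.01] F [-0.2 -0.1 -1.9] op 0.28 q [ 0.29  0.28  1.88 -0.49  1.27  0.66]
[ 0.3656 -0.0759  0.0028]
```

servo_tool --increments "0 0 0 0.15 0 0 1.5; 0 0 0 0.3 0 0 1.5; 0 0 0 0.45 0 0 1.5; 0 0 0 0.6 0 0 1.5; 0 0 0 0.6 0 0 1.5"

```text
time: 14.5
eef_pos: [0.5156, 0.1543, 0.1252]
tcp_rot: [0.734, 0.628, -0.197, 0.168]
contact_force: [-0.3, -0.2, -1.9]
opening: 0.286
```

```bash
python3 -c "
from ov import *
p,r=tcp_for(0.07);print(p);delta(p,r);print(ctrl.get_state()['wrist_torque'])
"
```

```text
[0.5162 0.1582 0.123 ]
t 14.5 pos [0.5156 0.1543 0.1252] rot [-0.001 -0.     0.001] shift cm [ 0.44 -0.   -0.  ] F [-0.3 -0.2 -1.9] op 0.286 q [ 0.3   0.29  1.87 -0.49  1.27  0.67]
[ 0.3395 -0.107  -0.0223]
```

servo_tool --increments "0 0 0 0.1 0 0 1.5; 0 0 0 0.2 0 0 1.5; 0 0 0 0.3 0 0 1.5; 0 0 0 0.3 0 0 1.5"

```text
time: 14.83
eef_pos: [0.5161, 0.1569, 0.1238]
tcp_rot: [0.734, 0.628, -0.197, 0.168]
contact_force: [-0.0, 0.1, -2.3]
opening: 0.278
```

```bash
python3 -c "
from ov import *
p,r=tcp_for(0.07);print(p);delta(p,r);print(ctrl.get_state()['wrist_torque'])
"
```

```text
[0.5162 0.1582 0.123 ]
t 14.83 pos [0.5161 0.1569 0.1238] rot [-0.001 -0.     0.   ] shift cm [ 0.15 -0.01 -0.  ] F [-0.   0.1 -2.3] op 0.278 q [ 0.3   0.29  1.87 -0.49  1.27  0.68]
[ 0.3236 -0.0019 -0.0027]
```

servo_tool --increments "0 0 0 0.05 0 0 1.5; 0 0 0 0.1 0 0 1.5; 0 0 0 0.1 0 0 1.5"

```text
time: 15.08
eef_pos: [0.5162, 0.1576, 0.1234]
tcp_rot: [0.734, 0.628, -0.197, 0.168]
contact_force: [0.7, -0.2, -1.9]
opening: 0.28
```

servo_tool --increments "0 0 0 0.05 0 0 1.5; 0 0 0 0.1 0 0 1.5; 0 0 0 0.1 0 0 1.5"

```text
time: 15.33
eef_pos: [0.5164, 0.1585, 0.1229]
tcp_rot: [0.734, 0.628, -0.197, 0.168]
contact_force: [-0.2, -0.5, -2.3]
opening: 0.281
```

servo_tool --increments "0 0 0 0.05 0 0 1.5; 0 0 0 0.1 0 0 1.5; 0 0 0 0.1 0 0 1.5"

```text
time: 15.58
eef_pos: [0.5165, 0.159, 0.1226]
tcp_rot: [0.734, 0.628, -0.197, 0.168]
contact_force: [-0.6, -1.3, -1.4]
opening: 0.278
```

```bash
python3 -c "
from ov import *
p,r=tcp_for(0.07);print(p);delta(p,r);print(ctrl.get_state()['wrist_torque'])
"
```

```text
[0.5162 0.1582 0.123 ]
t 15.58 pos [0.5165 0.159  0.1226] rot [-0.001  0.001  0.001] shift cm [-0.1  -0.02  0.01] F [-0.6 -1.3 -1.4] op 0.278 q [ 0.31  0.3   1.87 -0.49  1.27  0.68]
[ 0.0893 -0.0454  0.0179]
```

servo_tool --increments "0 0 0 0.05 0 0 1.5; 0 0 0 0.1 0 0 1.5; 0 0 0 0.1 0 0 1.5"

```text
time: 15.83
eef_pos: [0.5167, 0.1592, 0.1227]
tcp_rot: [0.734, 0.628, -0.198, 0.169]
contact_force: [-1.6, -3.9, 2.3]
opening: 0.283
```

```bash
python3 -c "
from ov import *
p,r=tcp_for(0.07);print(p);delta(p,r);print(ctrl.get_state()['wrist_torque'])
snap('12');overlay('12','scene',(250,130,360,210),7,'pics/o6.png')
"
```

```text
[0.5162 0.1582 0.123 ]
t 15.83 pos [0.5167 0.1592 0.1227] rot [-0.001  0.003  0.001] shift cm [-0.11 -0.03  0.02] F [-1.6 -3.9  2.3] op 0.283 q [ 0.31  0.3   1.87 -0.49  1.27  0.68]
[-0.6373  0.2438  0.0865]
```

View pics/o6.png

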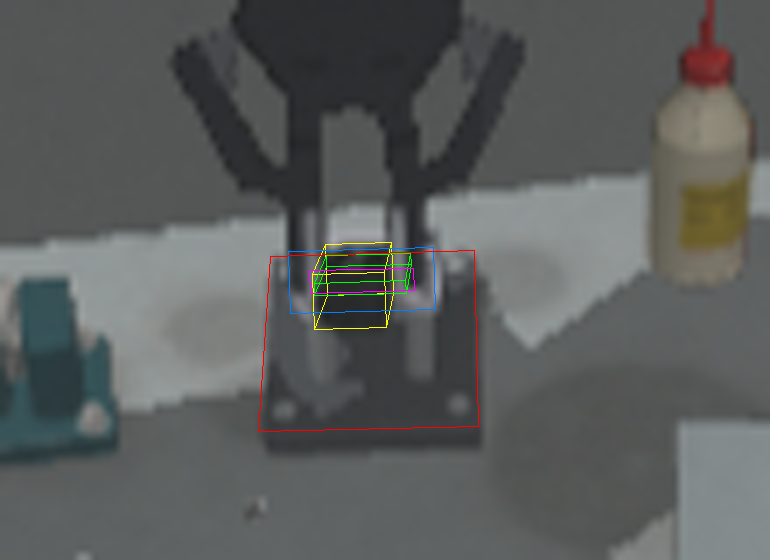

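servo_tool --increments "0 0 0 -0.05 0 0 1.5; 0 0 0 -0.05 0 0 2.6; 0 0 0 -0.05 0 0 3; 0 0 0 -0.05 0 0 4; 0 0 0 -0.05 0 0 5; 0 0 0 -0.05 0 0 5; 0 0 0 -0.05 0 0 5; 0 0 0 -0.05 0 0 5" --grip_force 20

```text
time: 16.6
eef_pos: [0.5166, 0.1599, 0.1221]
tcp_rot: [0.734, 0.628, -0.197, 0.168]
contact_force: [-0.1, -0.1, 0.0]
opening: 0.587
```

```bash
python3 -c "
from ov import *
p,r=tcp_for(0.07);print(p);delta(p,r);print(ctrl.get_state()['wrist_torque'])
snap('13');overlay('13','scene',(250,130,360,210),7,'pics/o7.png');crop('scene','13',250,130,360,210,7,'pics/o7b.png')
"
```

```text
[0.5162 0.1582 0.123 ]
t 16.6 pos [0.5166 0.1599 0.1221] rot [-0.001 -0.     0.   ] shift cm [-0.2  -0.01  0.01] F [-0.1 -0.1  0. ] op 0.587 q [ 0.31  0.3   1.87 -0.49  1.27  0.68]
[ 0.239  -0.0488 -0.0169]
```

View pics/o7b.png

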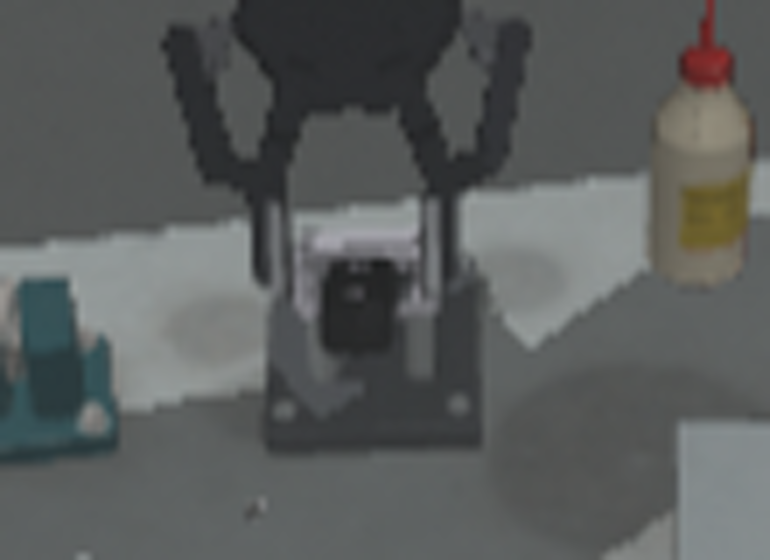

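servo_tool --increments "0 0 0 0 0 -1 5; 0 0 0 0 0 -2.5 5; 0 0 0 0 0 -4.5 5; 0 0 0 0 0 -7 5; 0 0 0 0 0 -10 5; 0 0 0 0 0 -12 5; 0 0 0 0 0 -12 5"

```text
time: 17.28
eef_pos: [0.5284, 0.2216, 0.232]
tcp_rot: [0.735, 0.628, -0.192, 0.17]
contact_force: [0.4, -0.2, 1.1]
opening: 0.591
```

```bash
python3 -c "
from ov import *
delta([.4,-.1,.25],down(2.952));
snap('14');crop('scene','14',250,130,360,210,7,'pics/s14.png');crop('top','14',200,160,340,260,5.7,'pics/t14.png')
"
```

```text
t 17.28 pos [0.5284 0.2216 0.232 ] rot [-0.391  0.418 -1.5  ] shift cm [-30.24  -7.75  15.1 ] F [ 0.4 -0.2  1.1] op 0.591 q [ 0.4   0.25  1.7  -0.44  1.48  0.66]
```

View pics/s14.png

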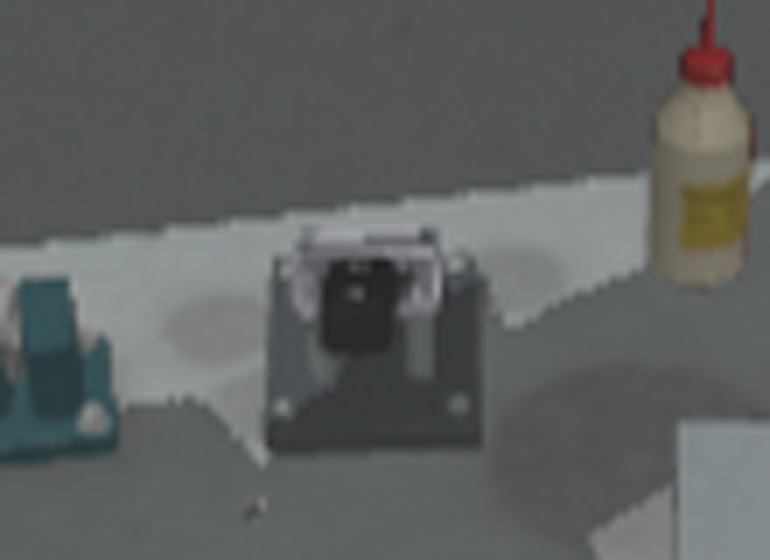

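```bash
python3 -c "
from mv import *
r=R.from_quat(ctrl.get_state()['tcp_rot']);delta([.32,.52,.27],r)"
```

```text
t 17.38 pos [0.5263 0.2196 0.2271] rot [0. 0. 0.] shift cm [ 20.81 -25.01 -16.96] F [ 0.7 -1.  -1.1] op 0.587 q [ 0.39  0.25  1.71 -0.44  1.48  0.66]
```

servo_tool --increments "0 0 0 20.8 -25 -17 5; 0 0 0 20.8 -25 -17 5; 0 0 0 20.8 -25 -17 5; 0 0 0 20.8 -25 -17 5; 0 0 0 20.8 -25 -17 5; 0 0 0 20.8 -25 -17 5; 0 0 0 20.8 -25 -17 5; 0 0 0 20.8 -25 -17 5; 0 0 0 20.8 -25 -17 5; 0 0 0 20.8 -25 -17 5"

```text
time: 18.22
eef_pos: [0.3162, 0.523, 0.268]
tcp_rot: [0.732, 0.63, -0.198, 0.167]
contact_force: [0.2, 0.0, 0.8]
opening: 0.582
```

```bash
cat > f15.py <<'E'
from ov import *
delta([.32,.52,.27],down(2.952))
snap('15');crop('top','15',200,110,340,260,4,'pics/t15.png')
X,Y,Z=slot();h=np.array([np.cos(HA),np.sin(HA),0]);M=np.array([HX,HY,.075])-.04*h
for n in('top','scene'):
    p,d=load(n,'15');w=cloud(n,d)+([0,0,.0016] if n=='scene' else 0);L=(w-M)@np.c_[X,Y,Z];g=p.mean(-1)
    m=(L[...,0]<-.03)&(L[...,0]>-.15)&(abs(L[...,1])<.03)&(abs(L[...,2])<.035)&(g<60)&(w[...,2]>.06)
    q=L[m];print(n,m.sum(),'x',np.percentile(q[:,0],[0,3,97,100]),'y',np.percentile(q[:,1],[3,50,97]),'z',np.percentile(q[:,2],[3,50,97]))
    k=m&(L[...,2]>.0);q=L[k];A=np.c_[q[:,:2],np.ones(len(q))];print(np.linalg.lstsq(A,q[:,2],rcond=None)[0])
E
python3 f15.py
```

```text
t 18.22 pos [0.3162 0.523  0.268 ] rot [-0.403  0.413 -1.493] shift cm [-0.31  0.42 -0.06] F [0.2 0.  0.8] op 0.582 q [ 0.95  0.39  1.46 -0.23  1.76  1.11]
top 308 x [-0.1229 -0.1208 -0.0331 -0.0302] y [-0.0117  0.0011  0.0125] z [0.0002 0.0097 0.0138]
[ 0.0727 -0.0296  0.0153]
scene 127 x [-0.1255 -0.1221 -0.0396 -0.031 ] y [-0.0146 -0.0037  0.009 ] z [-0.0099  0.0052  0.0123]
[0.0939 0.0601 0.0161]
```

View pics/t15.png

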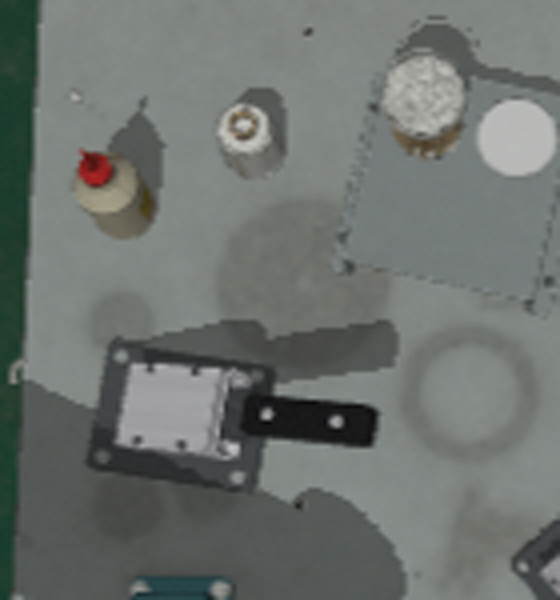

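```bash
cat > f16.py <<'E'
from fit import *
from mv import slot
import mv
G={n:gimg(n,'15') for n in('scene','top')}
S={'top':rect(-.06,.06,-.045,.045,.014,'Xy')+rect(-.06,.06,-.045,.045,.0,'xY'),'scene':rect(-.06,.06,-.045,.045,.014,'yX')+rect(-.06,.06,-.045,.045,.0,'xY')}
S['top']=S['top'][:2]+S['top'][3:]; S['scene']=S['scene']
for tag in('0','15'):
    G={n:gimg(n,tag) for n in('scene','top')}
    for cams in(['top'],['scene']): print(tag,cams,fit([.531,.253,1.415],G,S,cams))
# butt edge: scan s
X,Y,Z=slot();h=np.array([np.cos(mv.HA),np.sin(mv.HA),0]);M=np.array([.5316,.253,.075])-.04*h
G={n:gimg(n,'15') for n in('scene','top')}
a=.07;xt=np.cos(a)*X+np.sin(a)*Z;zt=np.cos(a)*Z-np.sin(a)*X
P0=M-.0045*Z # underside passes here at the mouth
for n,z in(('top',.02),('scene',.0)):
    out=[]
    for s in np.arange(.05,.09,.001):
        b=-.190+s # butt along xt from mouth
        v=[]
        for k in(-1,1):
            W=[P0+(b+k*.002)*xt+y*Y+z*zt for y in np.linspace(-.008,.008,15)]
            uv=proj(n,W);v.append(map_coordinates(G[n],[uv[:,1],uv[:,0]],order=1).mean())
        out.append(v[0]-v[1])
    i=np.argmax(out);print(n,'s best',.05+.001*i,np.round(out[max(i-4,0):i+5],0))
for n in('top','scene'):
    a0,a1=gimg(n,'0'),gimg(n,'15')
    for nm,q,wd in(('oil',(.677,.29,.07),18),('cone',(.726,.206,.035),14),('tape',(.39,-.22,.012),26),('block',(.66,-.2,.015),14),('riser',(.70,.045,.046),30),('holder',(.531,.253,.05),24)):
        u,v=np.round(proj(n,q)[0]).astype(int);A=a0[v-wd:v+wd,u-wd:u+wd];B=a1[v-wd:v+wd,u-wd:u+wd]
        try: print(n,nm,(u,v),'shift',np.round(cv2.phaseCorrelate(A.copy(),B.copy(),cv2.createHanningWindow(A.shape[::-1],cv2.CV_32F)),2).tolist() if 0 else cv2.phaseCorrelate(A.copy(),B.copy(),cv2.createHanningWindow(A.shape[::-1],cv2.CV_32F)))
        except Exception as e: print(n,nm,e)
E
python3 f16.py
```

```text
0 ['top'] (array([0.5313, 0.253 , 1.4148]), np.float64(-73.81758117675781))
0 ['scene'] (array([0.5321, 0.2525, 1.4083]), np.float64(-84.20201110839844))
15 ['top'] (array([0.5309, 0.2533, 1.4083]), np.float64(-69.45442962646484))
15 ['scene'] (array([0.5315, 0.2505, 1.4155]), np.float64(-85.619140625))
top s best 0.062 [27. 38. 47. 53. 54. 51. 43. 32. 21.]
scene s best 0.07 [2. 2. 3. 3. 3. 3. 3. 3. 3.]
top oil (np.int64(229), np.int64(158)) shift ((0.3246791258020174, 0.3912692273438054), 0.9613034316787014)
top cone (np.int64(262), np.int64(144)) shift ((-0.021017868324449296, -0.0008766890803055816), 1.0003811231586668)
top tape (np.int64(414), np.int64(264)) shift ((0.010996542910621798, -0.008986179040530118), 1.0081796541053736)
top block (np.int64(404), np.int64(169)) shift ((-0.009890971272591642, 0.008286947803856748), 1.0010640246338314)
top riser (np.int64(319), np.int64(152)) shift ((-0.014489368617468301, 0.00477820202996071), 0.9925814566181765)
top holder (np.int64(242), np.int64(212)) shift ((-0.41104968671677256, 0.05658257316152415), 0.7499925632857614)
scene oil (np.int64(348), np.int64(150)) shift ((-0.19558820926188503, 0.13595881341575478), 1.0104505791340346)
scene cone (np.int64(370), np.int64(174)) shift ((0.035302539446524506, -0.018083535112653593), 1.0021016082498762)
scene tape (np.int64(268), np.int64(324)) shift ((-0.014337507774964564, -0.01675829943312479), 0.9910800815936797)
scene block (np.int64(389), np.int64(295)) shift ((-0.02821442809374375, -0.014069375108338278), 0.9983813032839033)
scene riser (np.int64(377), np.int64(209)) shift ((0.01599738730710243, 0.020111297635331482), 0.9884840085771349)
scene holder (np.int64(302), np.int64(168)) shift ((-0.28777726203791687, 0.7851823531718729), 0.44743131277047926)
```

```bash
cat > f17.py <<'E'
from fit import *
from mv import slot
import mv
X,Y,Z=slot();h=np.array([np.cos(mv.HA),np.sin(mv.HA),0]);M=np.array([.5313,.253,.075])-.04*h
def scan(tag,a,z,P0,n='top'):
    G=gimg(n,tag);xt=np.cos(a)*X+np.sin(a)*Z;zt=np.cos(a)*Z-np.sin(a)*X;out=[];S=np.arange(.055,.085,.0005)
    for s in S:
        v=[]
        for k in(-1,1):
            W=[P0+(s-.19+k*.002)*xt+y*Y+z*zt for y in np.linspace(-.008,.008,15)]
            uv=proj(n,W);v.append(map_coordinates(G,[uv[:,1],uv[:,0]],order=1).mean())
        out.append(v[0]-v[1])
    i=np.argmax(out);return S[i],out[i]
print('gripped',scan('12',0,0,M-.0025*Z),'released',scan('15',.07,0,M-.0045*Z),scan('15',.07,.0,M-.0045*Z,'scene'))
for t in('9','10','11'): print(t,scan(t,0,0,M-.0025*Z))
E
python3 f17.py; python3 -c "
from h import *
for t in('12','13','15'): crop('top',t,240,180,320,240,8,f'pics/tt{t}.png')
import numpy as np
ims=[cv2.imread(f'pics/tt{t}.png') for t in('12','15')];cv2.imwrite('pics/ttc.png',cv2.resize(np.hstack(ims),None,fx=.62,fy=.62))
"
```

```text
gripped (np.float64(0.07300000000000001), np.float32(33.268192)) released (np.float64(0.07400000000000001), np.float32(53.88933)) (np.float64(0.07), np.float32(3.2844658))
9 (np.float64(0.055), np.float32(0.48178864))
10 (np.float64(0.0695), np.float32(13.245846))
11 (np.float64(0.055), np.float32(29.745964))
```

View pics/ttc.png

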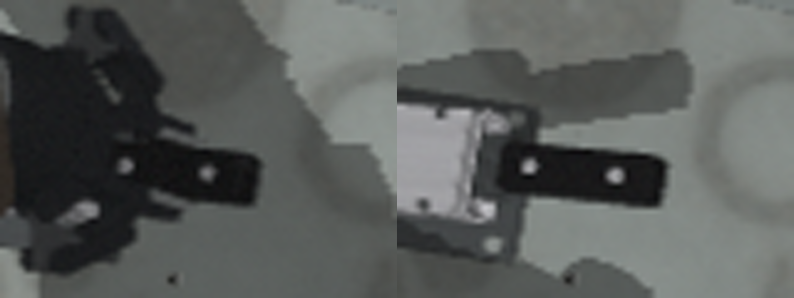

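```bash
python3 -c "
from h import *
snap('16')
import numpy as np
print(np.round(ctrl.get_state()['contact_force'],1))
a=load('top','15')[0].astype(int);b=load('top','16')[0].astype(int);print('change',abs(a-b)[180:240,215:310].max())
print(ctrl.sign_off())"
```

```text
[ 0.4 -0.3 -0.2]
change 46
the job is handed in; nothing more can be done
None
```

The scraper is in the slot of the largest holder, resting on its own, and the job was handed in at about 18 s of the 64 s allowed.

**What was done:** I drew the scraper out by the blade, clear of the riser. I laid it flat on the bench, let go, and took it again by the handle. I then fed the blade down the 30° slot in small steps and released it.

**Home depth:**
- It stopped on the slot bottom with a change of about 5 N along the slot, below the 10 N that may shift the holder.
- By the arm's pose the tip was 71 mm in, against a nominal 70 mm.
- The top camera gave 73 mm gripped and 74 mm after release. The 2–3 mm surplus is probably calibration and fit error, and nothing suggests the blade backed out.
- I never saw the tip itself at the bottom, since it is hidden inside the slot.

**Settling:** the handle sagged about 4° after release, which matches the slot's clearance.

**Holder:** the position fits before and after agree within about 1 mm in the top view and 2 mm in the scene view, so any shift is within the measuring error.

**Other objects:** the cone, tape roll and steel block show no shift. The oil bottle shows 0.2–0.5 px, which I take to be shadow because the arm never went near it.

**Not confirmed:** in the last two pictures, about 0.1 s apart, some pixels around the holder differed by up to 46 levels. I put this down to the arm's shadow while it settled and did not look into it. The wrist force was near zero with the arm clear.

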